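Index the carrier, open its cover and present the template

TASK

Push the carrier along its rail to the station at the left-hand end, until it clicks into the detent there, with its cover still shut. Then swing the cover right back so that it stays open, draw the steel template plate up out of its slot, and finish while still holding it: upright and still, in the air low over the middle of the brown pressing board, clear of it by roughly a hand's breadth. Do not put the plate down or let it go, and leave the carrier in its station with the cover open, and the board and the other things on the table where they are.

Things in the scene. Friction and masses are not known exactly. Their poses are not given: they have to be found in the camera images.
- index_rail: Fixed aluminium channel, 132 (x) by 300 (y), 22 mm high (end stop 30). Origin on the table; y runs along it, to the robot's left within 0.2 rad. Station: the carrier's origin at y = +75 mm in this frame, where a sprung ball in the side wall drops into its notch; an end stop stands 2.5 mm farther on. Pushing takes 3 to 15 N, most at the click.
- carrier: Wooden block held in the rail by a flange. Origin under its centre, 8 mm above the table; axes as the rail's within 2 deg. End faces at y = +-62 mm, 100 mm wide (x), z = 8 to 50 mm: push the -y one. Starts 115 to 160 mm short of the station. Template slot in its top (z = 50): centre x = -6, y = 0; 63 (x) by 11 (y), 35 mm deep. Cover on top.
- cover (a joint): Angle of the grey cover, rad: 0 shut, grows as it opens, stop at 1.9. A hood 100 (x) by 112 (y), 44 mm high, hinged along the carrier's y axis at its upper back edge (+x); the front lifts up and over towards +x. Stiff hinge (1 to 1.5 N at the handle): it stays where it is left.
- cover_handle (a point): Middle of the cover's handle: round steel bar 10 mm thick, 76 mm long between two end posts, parallel to the hinge, 42 mm in front of the cover's front; 80 mm above the table when shut, 142 mm in front of and 22 mm above the hinge line. Can be pinched from above across its thickness; it turns between the fingers as the cover swings.
- cover_hinge (a point): Middle of the cover's hinge line, at x = +50 mm, y = 0, z = 50 mm of the carrier.
- template: Steel plate with a row of small dark holes near its lower edge, standing on edge in the carrier's slot, hidden by the cover. 60 wide (x), 8 thick (y), 70 mm tall (z), about 0.12 kg. Origin at the middle of its lower edge; axes as the carrier's. In the slot the lower edge is at z = 15 mm of the carrier and the upper 35 mm stand above the block.
- board: Loose brown pressing board lying flat on the table to the robot's right, 132 mm (x) by 165 mm (y), 10 mm thick. Origin at the centre of its underside. The template is presented above its middle.
- brass_weight_1: Bystander: turned brass weight with a knob, 46 mm across, 67 mm high, origin under its centre.
- loupe: Bystander: black stand loupe, 40 mm across, 37 mm high, origin under its centre.
- spool: Bystander: wooden spool of thread, 36 mm across, 46 mm high, origin under its centre.
- tin: Bystander: round red-lidded tin, 62 mm across, 21 mm high, origin under its centre.

How it is judged:
By the outcome, as a careful person would: the job done as asked, in the order asked, and still so for the second after the job is handed in, while the arm keeps its last pose, push and grip.
It also fails if it takes over 72 s, if anything falls off the work surface, if the arm or the gripper's body presses on something with over 40 N, if the wrist force passes 120 N, or if a joint passes its speed limit or range.

ROBOT

A 6-joint arm with a two-finger parallel gripper is mounted at the origin on a cart in front of the work surface, level with it; the furniture and walls round the work are solid. World frame = base frame: x ahead of the robot, y to its left, z up, the work surface at z = 0. Lengths are in m, angles in rad, forces in N, time in s.
With the tool pointing down it reaches from about 0.425 to 0.95 m from the base axis. Payload 3.5 kg.
Tool frame: the origin (TCP) lies midway between the tips of the shut fingers; the grasp point (between the pads) lies 19 mm behind it; y points along the fingers, x is the direction in which the jaws open and shut, and the axes are right-handed (so a half turn about y gives the same grasp; the last joint's range is limited). The gripper opens to 85 mm and grips with 20 to 120 N. Pads are 22 mm wide; open, the fingers measure 114 mm over their backs; the gripper's body (76 mm by 85 mm) begins 54 mm behind the grasp point. The pads swing forward as they close: fully open they stand 13 mm farther back than shut.
Start: joints at [-0.15, 0.286, 1.577, -0, 1.279, -0.15], TCP at [0.675, 0, 0.231] pointing down, gripper open.
Joint ranges: [-2.77, 2.77], [-0.9, 2.22], [0.21, 2.48], [-1.53, 4.67], [0.24, 2.81], [-2.84, 2.84]. Speed limits (rad/s): [2.79, 2.79, 3.14, 3.14, 3.14, 3.14].

INTERFACE

Orientations are given as a unit quaternion [x, y, z, w].
In Python, from plant import ctrl, viewer gives the robot as it stands.
- The arm moves only by the tool step_arm, never from a script. Its argument "rows" is a list of rows, each a list of 3 entries, a list of its own where there are three numbers: the turn, a rotation vector about the tool's x, y, z in degrees, then the shift along the tool's x, y, z in mm, then the closure, from 0 (fully open) to 1 (shut). A call has 1 to 10 rows; each row is the pose to reach, as a shift and turn from the pose commanded when the call began, along the tool's axes at that moment; what a row does not reach only later rows make up. A row lasts 1/12 s, in which the tool goes at most 41.7 mm and 7.16 degrees, less where a joint would pass 70% of its speed; a pose out of reach is approached as far as the arm can. A call with a gripper value outside its range is refused whole. The fingers move at their own pace and stop on an object; "newtons" is the grip in N (left out, the last holds). Time passes only in rows, so rows that repeat a pose let the fingers close. It gives the time, the measured TCP pose, the force and the opening at its end, in the units of the state.
- ctrl.get_state(): the state, without advancing time (a new reading comes with each control period).
- viewer.read_camera(name): name is "scene" or "side" or "wrist"; returns (picture, depth): 384x512x3 uint8, red, green, blue; 384x512 float32, m along the optical axis (not along the pixel's ray), 0 where there is no reading.
- viewer.calibration(name): a dict with "K" (3x3 intrinsics, pixels), "D" ([k1, k2, p1, p2, k3] as OpenCV has them; the pictures are not rectified), "R" (3x3) and "t" (3): a world point X has camera coordinates R X + t. Camera axes: x right, y down, z forward; pixel columns grow to the right and rows downward; lengths in m; the calibration is good to about 2 mm. A picture is of the moment at which its call begins: read the wrist's pose just before it. calibration takes no time and is no camera call; for the wrist camera it gives the pose at the moment of the call.
- ctrl.sign_off(): hands the job in, once; it reports no verdict.
The state is a dict: "time": time; "qpos": joint angles; "dq": joint speeds; "joint_efforts": joint torques, N m; "eef_pos": TCP position; "tcp_rot": TCP orientation; "contact_force": force on the tool from outside, world axes, zero at the start; "wrist_torque": the same for the moment, N m; "opening": opening from 0.0 (shut) to 1.0 (fully open).
Only numpy, scipy, OpenCV 4.12 (cv2) and the standard library are available. Lean on these libraries where they do the work, as an engineer would, in place of code of your own. Each camera call takes 0.05 s, during which the arm holds its last target.

## Working session

There is one attempt and no reset: what is moved stays moved. The work goes in short steps, Python scripts to look and compute and a tool call to move; the robot and the scene stay as the last step left them, time stands still between calls to the robot, and variables do not carry over. Pictures are saved under pics/ and viewed, and the job is handed in when it is done.

Besides the shell and the picture viewer there is one more tool, called after "Emit:" as name(argument=value, ...), one argument or row to a line, values as JSON. step_arm: Moves the arm, as the interface text tells. Its arguments: {"type":"object","properties":{"rows":{"type":"array"},"newtons":{"type":"number"}},"required":["rows"]}

```bash
ls; mkdir -p pics; cat > h.py <<'E'
import numpy as np, cv2
from plant import ctrl, viewer
from scipy.spatial.transform import Rotation as Ro
def save(n,name):
    p,d=viewer.read_camera(name); c=viewer.calibration(name)
    cv2.imwrite(f'pics/{n}.png',p[:,:,::-1]); np.savez(f'pics/{n}.npz',p=p,d=d,**{k:np.array(v) for k,v in c.items() if k in 'KDRt'})
    return p,d,c
def ray(c,uv):
    uv=np.array(uv,float).reshape(-1,1,2)
    n=cv2.undistortPoints(uv,np.array(c['K']),np.array(c['D'])).reshape(-1,2)
    R=np.array(c['R']);t=np.array(c['t'])
    dirs=np.c_[n,np.ones(len(n))]@R
    return -R.T@t,dirs
def onplane(c,uv,z):
    o,d=ray(c,uv); s=(z-o[2])/d[:,2]; return o+d*s[:,None]
def bydepth(c,uv,dep):
    o,d=ray(c,uv); return o+d*np.array([dep[int(round(v)),int(round(u))] for u,v in np.array(uv).reshape(-1,2)])[:,None]
def proj(c,X):
    return cv2.projectPoints(np.array(X,float).reshape(-1,1,3),cv2.Rodrigues(np.array(c['R']))[0],np.array(c['t']),np.array(c['K']),np.array(c['D']))[0].reshape(-1,2)
def load(n):
    return np.load(f'pics/{n}.npz')
E
python3 - <<'E'
from h import *
s=ctrl.get_state(); print(s)
for n in ['scene','side','wrist']:
    p,d,c=save(n+'0',n); print(n,np.round(-np.array(c['R']).T@np.array(c['t']),3),np.array(c['R'])[2].round(2), (d>0).mean())
print(Ro.from_quat(s['tcp_rot']).as_matrix().round(3))
E
```

```text
pics
{'time': 0.0, 'qpos': array([-1.50008134e-01,  2.87186091e-01,  1.57817327e+00,  2.57375773e-05,
        1.27857631e+00, -1.50018610e-01]), 'dq': array([ 0.00018244,  0.00032094, -0.00212315, -0.00042828,  0.00058786,
        0.00066781]), 'joint_efforts': array([-1.79628755e-04, -4.05981302e+01, -2.92628127e+01, -1.54224781e-04,
        5.81841552e-03,  3.74769741e-06]), 'eef_pos': array([6.74351232e-01, 1.28373669e-04, 2.29935565e-01]), 'tcp_rot': array([-0.70697388,  0.0008167 ,  0.00081885,  0.70723871]), 'contact_force': array([ 0.11782084, -0.93588283,  0.81114133]), 'wrist_torque': array([-0.05393881, -0.01333444,  0.01425503]), 'opening': 0.9989342276116021}
scene [ 0.22  -0.737  0.891] [ 0.3   0.66 -0.69] 0.9899139404296875
side [ 0.287 -0.837  0.804] [ 0.26  0.74 -0.62] 0.9860280354817709
wrist [0.676 0.073 0.373] [-0.   -0.28 -0.96] 0.996002197265625
[[ 1.    -0.002 -0.   ]
 [ 0.     0.     1.   ]
 [-0.002 -1.     0.   ]]
```

View pics/scene0.png

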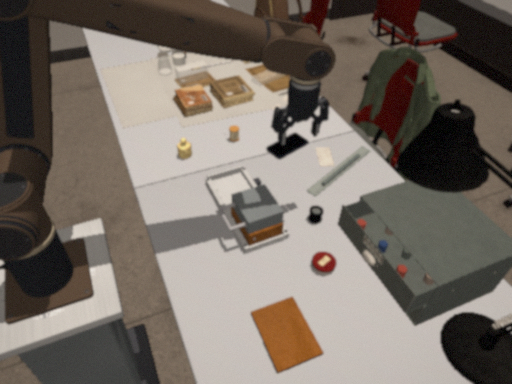

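View pics/side0.png

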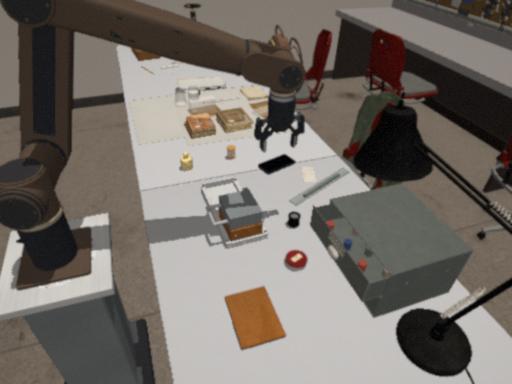

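View pics/wrist0.png

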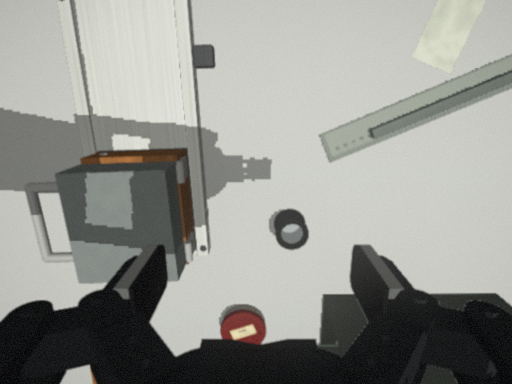

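```bash
python3 - <<'E'
from h import *
for n in ['wrist0','scene0']:
    c=load(n); p=c['p']; d=c['d']
    vv,uu=np.mgrid[0:384,0:512]
    o,dr=ray(c,np.c_[uu.ravel(),vv.ravel()])
    P=(o+dr*d.ravel()[:,None]).reshape(384,512,3)
    ok=(d>0)
    x,y,z=P[...,0],P[...,1],P[...,2]
    print(n,'table z', np.median(z[ok&(abs(z)<.02)]))
    hsv=cv2.cvtColor(p,cv2.COLOR_RGB2HSV)
    # cover top
    m=ok&(abs(z-.102)<.006)&(x<.68)&(x>.35)&(abs(y)<.25)
    if n=='wrist0': m&=(uu<190)
    m=cv2.morphologyEx(m.astype(np.uint8),cv2.MORPH_OPEN,np.ones((3,3)))
    k,l,st,ce=cv2.connectedComponentsWithStats(m)
    for i in np.argsort(-st[1:,4])[:3]+1:
        q=P[l==i]; r=cv2.minAreaRect((q[:,:2]*1000).astype(np.float32)); print('top',st[i],q.mean(0).round(4),r, cv2.boxPoints(r).round(0).tolist())
    for nm,m in [('rail',ok&(z>.016)&(z<.035)&(x<.75)&(x>.35)&(y<.5)&(y>-.2))]:
        k,l,st,ce=cv2.connectedComponentsWithStats(m.astype(np.uint8))
        for i in np.argsort(-st[1:,4])[:6]+1:
            q=P[l==i]; r=cv2.minAreaRect((q[:,:2]*1000).astype(np.float32)); print(nm,st[i],np.median(q,0).round(4),np.round(r[0]),np.round(r[1]),round(r[2],1))
E
```

```text
wrist0 table z 0.0004972652307104752
top [   56   169   123   115 10369] [ 0.5424 -0.0348  0.1026] ((544.3336791992188, -44.787742614746094), (100.96912384033203, 113.14923095703125), 1.8314694166183472) [[492.0, 10.0], [496.0, -103.0], [597.0, -100.0], [593.0, 13.0]]
rail [  56    0  158  255 6507] [0.5964 0.0718 0.0218] [549.  28.] [283. 156.] 89.8
rail [281 224  23  21 307] [ 0.7147 -0.0793  0.0338] [715. -79.] [25. 26.] 40.8
rail [276 214  30  16 129] [ 0.7103 -0.0619  0.023 ] [712. -65.] [34. 14.] 13.1
rail [234 310  18   5  61] [ 0.6537 -0.1988  0.0193] [ 654. -198.] [ 3. 23.] 89.7
rail [292 233   1   1   1] [ 0.7148 -0.078   0.0342] [715. -78.] [0. 0.] 0.0
rail [292 235   1   1   1] [ 0.7148 -0.0803  0.0347] [715. -80.] [0. 0.] 0.0
scene0 table z -3.207017216627639e-05
top [ 233  185   50   39 1211] [ 0.5425 -0.051   0.1012] ((543.5890502929688, -46.97197723388672), (101.13948059082031, 115.69729614257812), 1.7160557508468628) [[491.0, 9.0], [495.0, -106.0], [596.0, -103.0], [592.0, 12.0]]
rail [234 226  56  24 427] [ 0.5185 -0.1081  0.0209] [545. -83.] [ 74. 135.] 89.9
rail [206 166  56  41 420] [0.5281 0.1501 0.0212] [534. 131.] [163. 128.] 18.1
rail [224 209  16  18 127] [ 0.4853 -0.0048  0.0211] [485.  -4.] [18. 78.] 1.1
rail [310 206  13  15 112] [ 0.7093 -0.0858  0.0313] [711. -83.] [38. 35.] 88.2
rail [178 148  14   9  67] [0.4448 0.3173 0.0253] [448. 323.] [23. 44.] 74.0
rail [230 133   9   6  41] [0.6312 0.3439 0.0245] [632. 346.] [15. 28.] 69.3
```

```bash
python3 - <<'E'
from h import *
c=load('scene0')
im=c['p'][:,:,::-1]
cv2.imwrite('pics/sc0z.png',cv2.resize(im[150:270,190:340],None,fx=5,fy=5,interpolation=cv2.INTER_CUBIC))
c=load('wrist0')
im=c['p'][:,:,::-1]
cv2.imwrite('pics/wr0z.png',cv2.resize(im[120:320,10:290],None,fx=2.8,fy=2.8,interpolation=cv2.INTER_CUBIC))
E
```

```text
(no output)
```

View pics/sc0z.png

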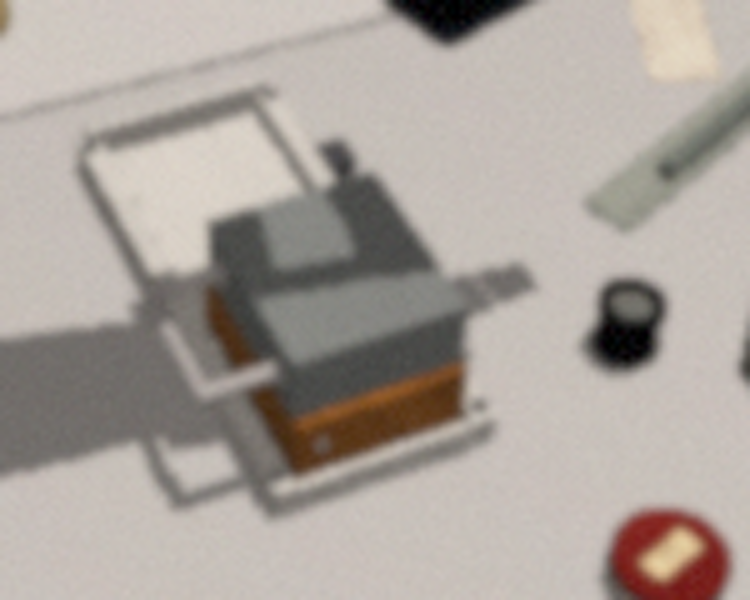

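View pics/wr0z.png

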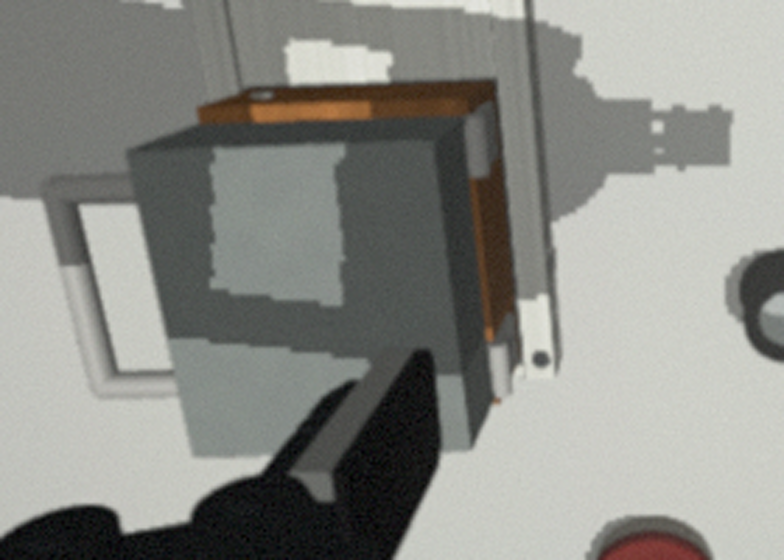

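```bash
python3 - <<'E'
from h import *
vv,uu=np.mgrid[0:384,0:512]
def cloud(c):
    o,dr=ray(c,np.c_[uu.ravel(),vv.ravel()]); return (o+dr*c['d'].ravel()[:,None]).reshape(384,512,3)
c=load('wrist0'); P=cloud(c); z=P[...,2]; x=P[...,0]; y=P[...,1]
m=(abs(z-.021)<.006)&(x>.56)&(x<.66)&(uu<215)
pts=[]
for v in range(0,256,4):
    r=np.where(m[v])[0]
    if len(r): u=r.max(); q=onplane(c,[[u+.5,v]],.022)[0]; pts.append(q[:2])
pts=np.array(pts); print((pts*1000).round(0)[::3].tolist())
A=np.c_[pts[:,1],np.ones(len(pts))]; 
f=np.linalg.lstsq(A,pts[:,0],rcond=None)[0]; r=pts[:,0]-A@f; k=abs(r)<.003; f=np.linalg.lstsq(A[k],pts[k,0],rcond=None)[0]; print('right edge x=%.4f+%.4f*y'%(f[1],f[0]), k.mean())
# left edge
m=(abs(z-.021)<.006)&(x>.42)&(x<.53)&(uu<130)
pts=[]
for v in range(0,150,4):
    r=np.where(m[v])[0]
    if len(r): u=r.min(); q=onplane(c,[[u-.5,v]],.022)[0]; pts.append(q[:2])
pts=np.array(pts); A=np.c_[pts[:,1],np.ones(len(pts))]; 
g=np.linalg.lstsq(A,pts[:,0],rcond=None)[0]; r=pts[:,0]-A@g; k=abs(r)<.003; g=np.linalg.lstsq(A[k],pts[k,0],rcond=None)[0]; print('left edge x=%.4f+%.4f*y'%(g[1],g[0]), k.mean(),len(pts))
mm=(abs(z-.021)<.006)&(x>.58)&(x<.66)&(uu<215)
print('right wall min y',np.percentile(y[mm],[0,.5,1,2]))
# handle
mh=(abs(z-.083)<.007)&(x<.49)&(x>.4); q=P[mh]; rr=cv2.minAreaRect((q[:,:2]*1000).astype(np.float32)); print('handle',len(q),rr,q[:,2].mean())
e=q[q[:,0]<q[:,0].min()+.012]; print(np.polyfit(e[:,1],e[:,0],1), e.mean(0), e[:,1].min(),e[:,1].max())
c=load('scene0'); P=cloud(c); z=P[...,2]; x=P[...,0]; y=P[...,1]
m=(abs(z-.025)<.012)&(x>.44)&(x<.63)&(y>.0)&(y<.3); print('scene far',len(P[m]), P[m][np.argsort(-P[m][:,1])[:12]].round(3).tolist())
m=(abs(z-.019)<.007)&(x>.44)&(x<.63)&(y>-.25)&(y<.0); print('scene near', P[m][np.argsort(P[m][:,1])[:12]].round(3).tolist())
# by colour: board, tin, loupe
hsv=cv2.cvtColor(c['p'],cv2.COLOR_RGB2HSV)
for nm,m,zz in [('board',(hsv[...,0]<16)&(hsv[...,1]>150)&(vv>285)&(uu>220),.010),('tin',(hsv[...,1]>150)&((hsv[...,0]>170)|(hsv[...,0]<6))&(uu>300)&(uu<345)&(vv>240)&(vv<285),.021)]:
    cn=max(cv2.findContours(m.astype(np.uint8),cv2.RETR_EXTERNAL,cv2.CHAIN_APPROX_NONE)[0],key=cv2.contourArea)
    q=onplane(c,cn.reshape(-1,2),zz); print(nm,cv2.minAreaRect((q[:,:2]*1000).astype(np.float32)))
E
```

```text
[[604.0, 168.0], [605.0, 157.0], [605.0, 146.0], [606.0, 135.0], [628.0, 124.0], [628.0, 112.0], [607.0, 100.0], [607.0, 88.0], [608.0, 76.0], [608.0, 63.0], [608.0, 51.0], [609.0, 38.0], [609.0, 24.0], [610.0, 11.0], [610.0, -3.0], [611.0, -17.0], [611.0, -32.0], [612.0, -46.0], [612.0, -62.0], [613.0, -77.0], [613.0, -93.0], [614.0, -109.0]]
right edge x=0.6105+-0.0306*y 0.65625
left edge x=0.4770+-0.0293*y 1.0 38
right wall min y [-0.11351788 -0.11095006 -0.10915291 -0.1049152 ]
handle 1374 ((465.460693359375, -47.20624542236328), (34.74808883666992, 86.76118469238281), 1.121549367904663) 0.08377956191095737
[-0.02335551  0.45364001] [ 0.45468994 -0.04495435  0.08361006] -0.09022460447731992 -0.0040188756118386265
scene far 530 [[0.565, 0.185, 0.028], [0.555, 0.185, 0.027], [0.603, 0.184, 0.02], [0.585, 0.184, 0.026], [0.589, 0.184, 0.029], [0.582, 0.184, 0.027], [0.508, 0.183, 0.027], [0.575, 0.183, 0.017], [0.588, 0.183, 0.025], [0.498, 0.183, 0.026], [0.598, 0.183, 0.018], [0.592, 0.183, 0.029]]
scene near [[0.626, -0.248, 0.018], [0.63, -0.247, 0.015], [0.63, -0.247, 0.018], [0.628, -0.245, 0.017], [0.626, -0.244, 0.017], [0.625, -0.243, 0.021], [0.629, -0.243, 0.018], [0.623, -0.242, 0.02], [0.624, -0.242, 0.015], [0.625, -0.239, 0.019], [0.628, -0.239, 0.017], [0.628, -0.238, 0.021]]
board ((477.86297607421875, -360.9089660644531), (145.74070739746094, 105.7500228881836), 89.43485260009766)
tin ((650.3560180664062, -232.7603759765625), (55.25006866455078, 53.558570861816406), 55.991451263427734)
```

Emit:
step_arm(
  rows=[
    [[0, 0, 0], [-20, 0, -26], 1],
    [[3, 0, 0], [-40, 0, -52], 1],
    [[6, 0, 0], [-60, 0, -78], 1],
    [[9, 0, 0], [-80, 0, -104], 1],
    [[12, 0, 0], [-100, 0, -130], 1],
    [[15, 0, 0], [-120, 0, -155], 1],
    [[15, 0, 0], [-128, 30, -165], 1],
    [[15, 0, 0], [-128, 60, -165], 1],
    [[15, 0, 0], [-128, 90, -165], 1],
    [[15, 0, 0], [-128, 120, -165], 1],
  ],
)

```text
time: 0.98
eef_pos: [0.5465, -0.1656, 0.11]
tcp_rot: [-0.609, 0.0, -0.001, 0.793]
contact_force: [0.7, -0.6, 0.1]
opening: -0.002
```

```bash
python3 - <<'E'
from h import *
s=ctrl.get_state(); print(s['eef_pos'].round(4),s['opening'],s['contact_force'].round(2),Ro.from_quat(s['tcp_rot']).as_matrix().round(3).tolist())
c=load('scene0'); im=c['p'][:,:,::-1].copy(); save('side1','side'); save('scene1','scene')
c=load('side0')
cv2.imwrite('pics/bd.png',cv2.resize(load('side0')['p'][270:370,200:320,::-1],None,fx=5,fy=5,interpolation=cv2.INTER_CUBIC))
for n in ['scene0','side0']:
    c=load(n); hsv=cv2.cvtColor(c['p'],cv2.COLOR_RGB2HSV)
    m=((hsv[...,0]<20)&(hsv[...,1]>110)&(hsv[...,2]>60)).astype(np.uint8); m[:280]=0; m[:,:210]=0
    cn=max(cv2.findContours(m,cv2.RETR_EXTERNAL,cv2.CHAIN_APPROX_NONE)[0],key=cv2.contourArea)
    q=onplane(c,cn.reshape(-1,2),.010); r=cv2.minAreaRect((q[:,:2]*1000).astype(np.float32)); print(n,r,cv2.boundingRect(cn))
E
```

```text
[ 0.5465 -0.1656  0.11  ] -0.0017460875649460712 [ 0.74 -0.59  0.08] [[1.0, 0.001, 0.001], [-0.001, 0.259, 0.966], [0.0, -0.966, 0.259]]
scene0 ((477.8948059082031, -360.50433349609375), (148.53770446777344, 108.10002136230469), 89.56903076171875) (252, 298, 70, 74)
side0 ((478.1688537597656, -360.35723876953125), (149.19752502441406, 108.09648895263672), 89.46361541748047) (226, 287, 59, 62)
```

View pics/scene1.png

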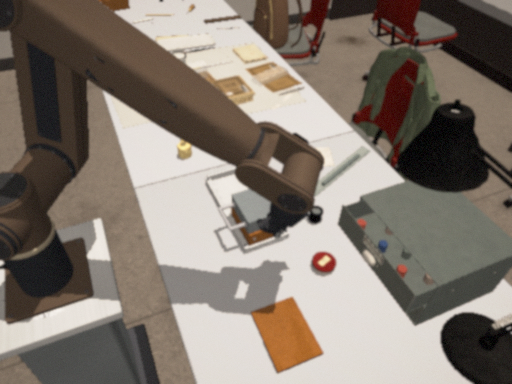

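View pics/bd.png

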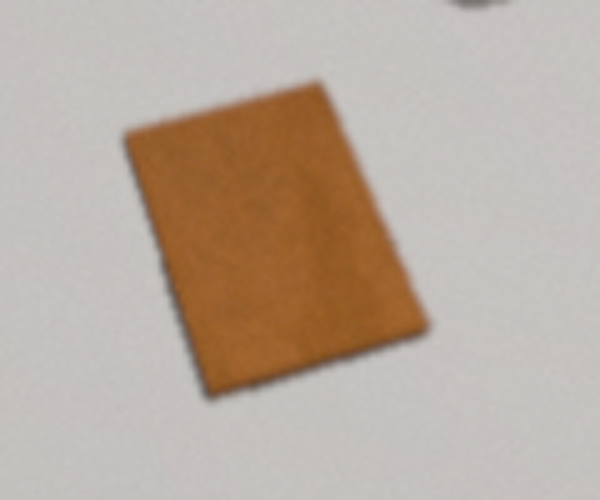

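```bash
python3 - <<'E'
from h import *
c=load('scene0'); d=c['d']
for uv in [(285,335),(270,320),(300,350),(240,330),(330,330),(285,300),(253,316)]:
    print(uv,bydepth(c,[uv],d)[0].round(4), c['p'][uv[1],uv[0]])
print(onplane(c,[(252,315),(292,299),(320,352),(279,369)],.01).round(4))
E
```

```text
(285, 335) [ 0.4743 -0.3673  0.0104] [155  95  45]
(270, 320) [ 0.4587 -0.3213  0.0101] [150  93  44]
(300, 350) [ 0.4882 -0.4117  0.0133] [152  92  35]
(240, 330) [ 3.880e-01 -3.124e-01 -1.000e-04] [200 191 185]
(330, 330) [ 0.5783 -0.3914 -0.0014] [200 194 188]
(285, 300) [ 0.5136 -0.2884  0.0102] [153 102  66]
(253, 316) [ 0.4269 -0.2966  0.0092] [138  91  59]
[[ 0.4255 -0.2938  0.01  ]
 [ 0.5304 -0.2923  0.01  ]
 [ 0.5273 -0.4313  0.01  ]
 [ 0.4292 -0.4296  0.01  ]]
```

Emit:
step_arm(
  rows=[
    [[0, 0, 0], [0, 22, -5.9], 1],
    [[0, 0, 0], [0, 44, -11.8], 1],
    [[0, 0, 0], [0, 65.7, -17.6], 1],
    [[0, 0, 0], [0, 68.3, -8], 1],
    [[0, 0, 0], [0, 70.9, 1.7], 1],
    [[0, 0, 0], [0, 73.4, 11.4], 1],
    [[0, 0, 0], [0, 76, 21], 1],
  ],
)

```text
time: 1.67
eef_pos: [0.5485, -0.1243, 0.0458]
tcp_rot: [-0.609, -0.002, -0.001, 0.793]
contact_force: [0.2, -0.3, 0.3]
opening: -0.0
```

```bash
python3 - <<'E'
from h import *
s=ctrl.get_state(); print(s['eef_pos'].round(4),s['contact_force'].round(2))
save('side2','side');save('wrist2','wrist')
cv2.imwrite('pics/s2z.png',cv2.resize(load('side2')['p'][160:280,180:330,::-1],None,fx=5,fy=5,interpolation=cv2.INTER_CUBIC))
E
```

```text
[ 0.5485 -0.1243  0.0458] [ 0.16 -0.32  0.25]
```

View pics/s2z.png

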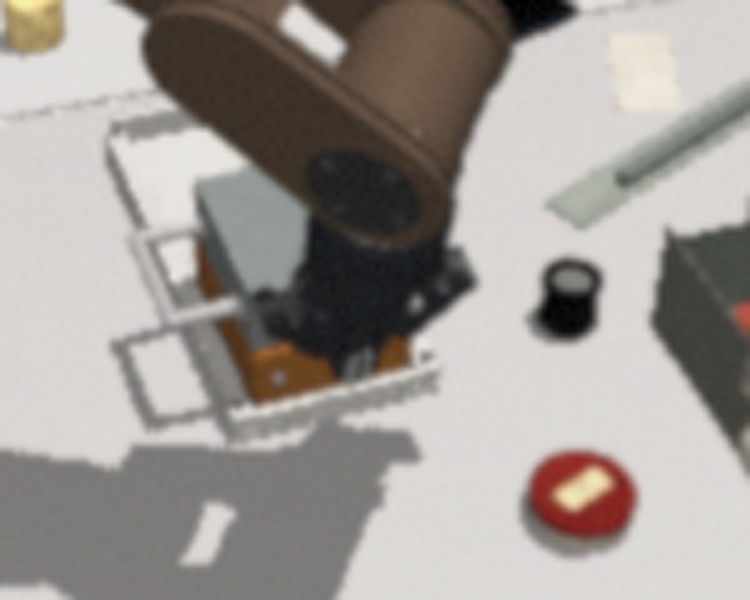

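View pics/wrist2.png

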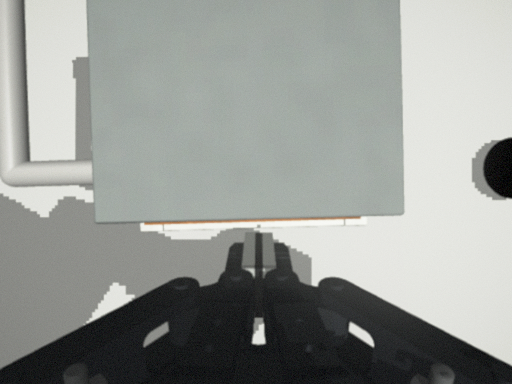

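Emit:
step_arm(
  rows=[
    [[0, 0, 0], [-0.1, 1, 3.9], 1],
    [[0, 0, 0], [-0.2, 2.1, 7.7], 1],
    [[0, 0, 0], [-0.4, 3.6, 13.5], 1],
    [[0, 0, 0], [-0.6, 5.4, 20.3], 1],
    [[0, 0, 0], [-0.8, 7.2, 27], 1],
    [[0, 0, 0], [-1.1, 9.1, 33.8], 1],
    [[0, 0, 0], [-1.3, 10.9, 40.6], 1],
    [[0, 0, 0], [-1.5, 12.7, 47.3], 1],
    [[0, 0, 0], [-1.7, 14.5, 54.1], 1],
    [[0, 0, 0], [-1.9, 16.3, 60.8], 1],
  ],
)

```text
time: 2.6
eef_pos: [0.5467, -0.0648, 0.0443]
tcp_rot: [-0.611, -0.002, -0.001, 0.791]
contact_force: [0.1, -6.9, 1.1]
opening: 0.005
```

```bash
python3 - <<'E'
from h import *
s=ctrl.get_state(); print(s['eef_pos'].round(4),s['contact_force'].round(2))
save('wrist3','wrist')
E
```

```text
[ 0.5467 -0.0648  0.0443] [ 0.11 -6.85  1.08]
```

View pics/wrist3.png

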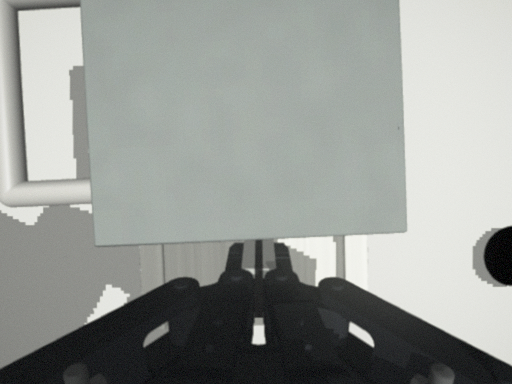

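Emit:
step_arm(
  rows=[
    [[0, 0, 0], [-0.3, 2.3, 8.7], 1],
    [[0, 0, 0], [-0.5, 4.7, 17.4], 1],
    [[0, 0, 0], [-0.8, 7, 26.1], 1],
    [[0, 0, 0], [-1.1, 9.3, 34.8], 1],
    [[0, 0, 0], [-1.3, 11.6, 43.5], 1],
    [[0, 0, 0], [-1.6, 14, 52.2], 1],
    [[0, 0, 0], [-1.9, 16.3, 60.8], 1],
    [[0, 0, 0], [-2.2, 18.6, 69.5], 1],
    [[0, 0, 0], [-2.4, 20.4, 76.3], 1],
    [[0, 0, 0], [-2.4, 21, 78.2], 1],
  ],
)

```text
time: 3.48
eef_pos: [0.544, 0.0172, 0.0442]
tcp_rot: [-0.611, -0.002, -0.001, 0.792]
contact_force: [-0.5, -9.8, 3.9]
opening: 0.002
```

Emit:
step_arm(
  rows=[
    [[0, 0, 0], [0, 0.5, 1.9], 1],
    [[0, 0, 0], [-0.1, 1, 3.9], 1],
    [[0, 0, 0], [-0.2, 1.6, 5.8], 1],
    [[0, 0, 0], [-0.2, 2.1, 7.7], 1],
  ],
)

```text
time: 3.82
eef_pos: [0.5441, 0.0237, 0.0443]
tcp_rot: [-0.611, -0.002, -0.001, 0.791]
contact_force: [-0.7, -10.8, 2.5]
opening: -0.001
```

Emit:
step_arm(
  rows=[
    [[0, 0, 0], [0, 0.5, 1.9], 1],
    [[0, 0, 0], [-0.1, 1, 3.9], 1],
  ],
)

```text
time: 3.98
eef_pos: [0.544, 0.0275, 0.0443]
tcp_rot: [-0.612, -0.002, -0.001, 0.791]
contact_force: [-0.7, -10.7, 2.5]
opening: -0.002
```

```bash
python3 - <<'E'
from h import *
s=ctrl.get_state(); print(s['eef_pos'].round(4),s['contact_force'].round(2))
save('wrist4','wrist');save('scene4','scene')
E
```

```text
[0.544  0.0275 0.0443] [ -0.73 -10.68   2.52]
```

View pics/scene4.png

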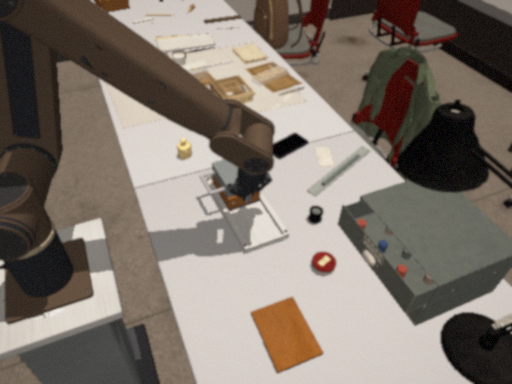

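Emit:
step_arm(
  rows=[
    [[0, 0, 0], [0, 0.5, 1.9], 1],
    [[0, 0, 0], [-0.1, 1, 3.9], 1],
  ],
)

```text
time: 4.25
eef_pos: [0.5439, 0.0315, 0.0443]
tcp_rot: [-0.612, -0.002, -0.001, 0.791]
contact_force: [-0.3, -9.4, 2.0]
opening: -0.003
```

Emit:
step_arm(
  rows=[
    [[0, 0, 0], [0, 0.3, 1], 1],
    [[0, 0, 0], [0, 0.5, 1.9], 1],
  ],
)

```text
time: 4.42
eef_pos: [0.5438, 0.0335, 0.0443]
tcp_rot: [-0.612, -0.002, -0.001, 0.791]
contact_force: [-1.1, -11.9, 3.0]
opening: -0.003
```

Emit:
step_arm(
  rows=[
    [[0, 0, 0], [0, 0.3, 1], 1],
    [[0, 0, 0], [0, 0.5, 1.9], 1],
  ],
)

```text
time: 4.58
eef_pos: [0.5438, 0.0355, 0.0443]
tcp_rot: [-0.611, -0.002, -0.001, 0.791]
contact_force: [-1.0, -10.4, 3.0]
opening: -0.001
```

Emit:
step_arm(
  rows=[
    [[0, 0, 0], [0, 0.3, 1], 1],
  ],
)

```text
time: 4.67
eef_pos: [0.5438, 0.0366, 0.0443]
tcp_rot: [-0.611, -0.002, -0.001, 0.791]
contact_force: [-1.2, -9.8, 3.3]
opening: 0.002
```

Emit:
step_arm(
  rows=[
    [[0, 0, 0], [0, 0.3, 1], 1],
  ],
)

```text
time: 4.75
eef_pos: [0.5439, 0.038, 0.0443]
tcp_rot: [-0.611, -0.002, -0.001, 0.792]
contact_force: [0.7, -7.9, 2.1]
opening: 0.001
```

Emit:
step_arm(
  rows=[
    [[0, 0, 0], [0, 0.1, 0.5], 1],
  ],
)

```text
time: 4.83
eef_pos: [0.5439, 0.0388, 0.0443]
tcp_rot: [-0.611, -0.002, -0.001, 0.792]
contact_force: [0.9, -8.2, 1.7]
opening: 0.005
```

Emit:
step_arm(
  rows=[
    [[0, 0, 0], [0, 0.1, 0.5], 1],
  ],
)

```text
time: 4.92
eef_pos: [0.5439, 0.0393, 0.0443]
tcp_rot: [-0.611, -0.002, -0.001, 0.792]
contact_force: [0.7, -8.1, 2.6]
opening: 0.0
```

Emit:
step_arm(
  rows=[
    [[0, 0, 0], [0, 0.1, 0.5], 1],
  ],
)

```text
time: 5.0
eef_pos: [0.5439, 0.0398, 0.0443]
tcp_rot: [-0.611, -0.002, -0.001, 0.792]
contact_force: [0.7, -8.2, 1.3]
opening: -0.001
```

```bash
cat >> h.py <<'E'
vv,uu=np.mgrid[0:384,0:512]
def cloud(c):
    o,dr=ray(c,np.c_[uu.ravel(),vv.ravel()]); return (o+dr*np.array(c['d']).ravel()[:,None]).reshape(384,512,3)
E
python3 - <<'E'
from h import *
s=ctrl.get_state(); 
for n,k in [('wrist5','wrist'),('scene5','scene'),('side5','side')]:
    save(n,k); c=load(n); P=cloud(c); x,y,z=P[...,0],P[...,1],P[...,2]
    m=(abs(z-.102)<.006)&(x>.44)&(x<.62)&(y>-.1)&(y<.25)
    m=cv2.morphologyEx(m.astype(np.uint8),cv2.MORPH_OPEN,np.ones((3,3)))
    kk,l,st,ce=cv2.connectedComponentsWithStats(m)
    i=1+np.argmax(st[1:,4]); q=P[l==i]; r=cv2.minAreaRect((q[:,:2]*1000).astype(np.float32)); print(n,st[i],r,q[:,1].min(),q[:,1].max())
E
python3 - <<'E'
import sys; sys.path.insert(0,'.')
import os; os.chdir('.')
from h import *
cv2.imwrite('pics/s5z.png',cv2.resize(load('side5')['p'][150:270,180:330,::-1],None,fx=5,fy=5,interpolation=cv2.INTER_CUBIC))
E
```

```text
wrist5 [   78     0   329   248 75707] ((540.10986328125, 94.67005920410156), (101.1037826538086, 78.24295806884766), 2.9690895080566406) 0.0532325642077072 0.13182132747998582
scene5 [212 158  24  25 406] ((517.6580200195312, 112.95524597167969), (60.3828125, 106.60218048095703), 3.7268223762512207) 0.058742262681007795 0.16617385208800228
side5 [205 166  18  18 229] ((513.4863891601562, 118.26315307617188), (95.37926483154297, 59.88069152832031), 87.95983123779297) 0.07122630222342075 0.16666271972457825
```

View pics/s5z.png

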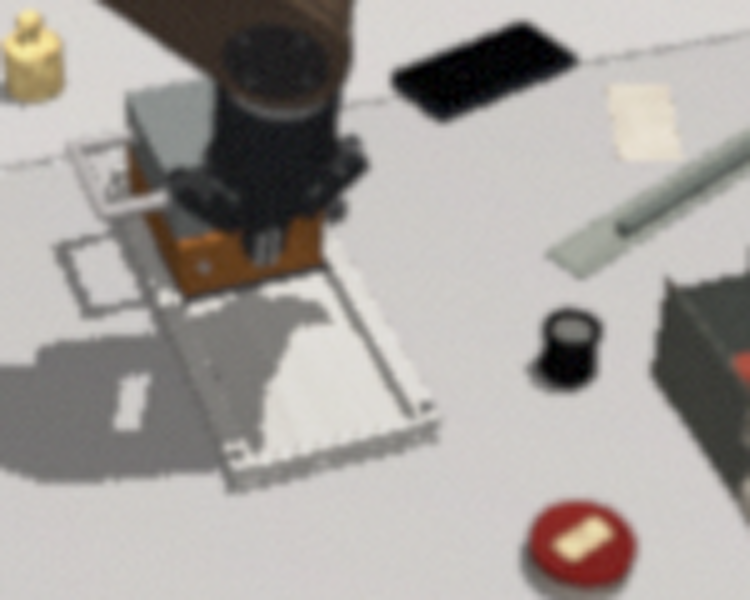

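View pics/wrist5.png

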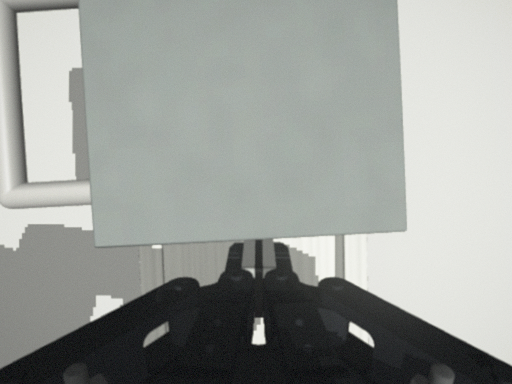

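Emit:
step_arm(
  rows=[
    [[0, 0, 0], [0, 0.1, 0.5], 1],
  ],
)

```text
time: 5.23
eef_pos: [0.5438, 0.0403, 0.0443]
tcp_rot: [-0.611, -0.002, -0.001, 0.792]
contact_force: [0.4, -8.4, 2.1]
opening: -0.003
```

Emit:
step_arm(
  rows=[
    [[0, 0, 0], [0, 0.1, 0.5], 1],
  ],
)

```text
time: 5.32
eef_pos: [0.5438, 0.0409, 0.0443]
tcp_rot: [-0.611, -0.002, -0.001, 0.792]
contact_force: [0.1, -7.9, 1.9]
opening: 0.0
```

Emit:
step_arm(
  rows=[
    [[0, 0, 0], [0, 0.1, 0.5], 1],
  ],
)

```text
time: 5.4
eef_pos: [0.5438, 0.0415, 0.0443]
tcp_rot: [-0.611, -0.001, -0.001, 0.792]
contact_force: [0.7, -8.4, 1.3]
opening: -0.001
```

Emit:
step_arm(
  rows=[
    [[0, 0, 0], [0, 0.1, 0.5], 1],
  ],
)

```text
time: 5.48
eef_pos: [0.5438, 0.042, 0.0443]
tcp_rot: [-0.611, -0.002, -0.001, 0.792]
contact_force: [0.2, -8.0, 1.4]
opening: 0.0
```

Emit:
step_arm(
  rows=[
    [[0, 0, 0], [0, 0.1, 0.5], 1],
  ],
)

```text
time: 5.57
eef_pos: [0.5437, 0.0425, 0.0443]
tcp_rot: [-0.611, -0.001, -0.001, 0.792]
contact_force: [0.4, -8.1, 1.2]
opening: -0.001
```

Emit:
step_arm(
  rows=[
    [[0, 0, 0], [0, 0.1, 0.5], 1],
  ],
)

```text
time: 5.65
eef_pos: [0.5437, 0.043, 0.0443]
tcp_rot: [-0.611, -0.001, -0.001, 0.792]
contact_force: [-0.0, -7.7, 1.4]
opening: -0.005
```

Emit:
step_arm(
  rows=[
    [[0, 0, 0], [0, 0.1, 0.5], 1],
  ],
)

```text
time: 5.73
eef_pos: [0.5437, 0.0436, 0.0443]
tcp_rot: [-0.611, -0.001, -0.001, 0.792]
contact_force: [0.1, -7.5, 1.4]
opening: 0.005
```

Emit:
step_arm(
  rows=[
    [[0, 0, 0], [0, 0.1, 0.5], 1],
  ],
)

```text
time: 5.82
eef_pos: [0.5436, 0.0441, 0.0443]
tcp_rot: [-0.611, -0.001, -0.001, 0.792]
contact_force: [-0.1, -7.5, 1.0]
opening: 0.001
```

Emit:
step_arm(
  rows=[
    [[0, 0, 0], [0, 0.1, 0.5], 1],
  ],
)

```text
time: 5.9
eef_pos: [0.5436, 0.0446, 0.0443]
tcp_rot: [-0.611, -0.001, -0.001, 0.792]
contact_force: [-0.4, -8.4, 1.9]
opening: -0.001
```

Emit:
step_arm(
  rows=[
    [[0, 0, 0], [0, 0.1, 0.5], 1],
  ],
)

```text
time: 5.98
eef_pos: [0.5437, 0.0446, 0.0443]
tcp_rot: [-0.611, -0.002, -0.001, 0.791]
contact_force: [-0.2, -10.3, 0.8]
opening: 0.003
```

Emit:
step_arm(
  rows=[
    [[0, 0, 0], [0, 0.1, 0.5], 1],
  ],
)

```text
time: 6.07
eef_pos: [0.5436, 0.0447, 0.0443]
tcp_rot: [-0.612, -0.002, -0.001, 0.791]
contact_force: [-0.8, -11.8, 1.2]
opening: -0.003
```

Emit:
step_arm(
  rows=[
    [[0, 0, 0], [0, 0.1, 0.5], 1],
  ],
)

```text
time: 6.15
eef_pos: [0.5437, 0.0448, 0.0443]
tcp_rot: [-0.612, -0.002, -0.001, 0.791]
contact_force: [-1.0, -13.3, 1.1]
opening: -0.0
```

```bash
python3 - <<'E'
from h import *
s=ctrl.get_state(); print(s['eef_pos'],s['contact_force'])
for n,k in [('wrist6','wrist'),('scene6','scene')]:
    save(n,k); c=load(n); P=cloud(c); x,y,z=P[...,0],P[...,1],P[...,2]
    m=(abs(z-.102)<.006)&(x>.44)&(x<.62)&(y>-.1)&(y<.25)
    m=cv2.morphologyEx(m.astype(np.uint8),cv2.MORPH_OPEN,np.ones((3,3)))
    kk,l,st,ce=cv2.connectedComponentsWithStats(m)
    i=1+np.argmax(st[1:,4]); q=P[l==i]; r=cv2.minAreaRect((q[:,:2]*1000).astype(np.float32)); print(n,st[i],r,q[:,1].min(),q[:,1].max())
# rail ends, scene
c=load('scene0');im=c['p'][150:250,190:300,::-1]
cv2.imwrite('pics/sc6z.png',cv2.resize(load('scene6')['p'][150:270,190:310,::-1],None,fx=5,fy=5,interpolation=cv2.INTER_CUBIC))
E
```

```text
[0.54365074 0.04476987 0.04433745] [ -1.01657549 -13.30024251   1.1264676 ]
wrist6 [   78     0   329   249 76113] ((539.7526245117188, 99.42529296875), (100.80158233642578, 78.35999298095703), 3.0543415546417236) 0.05774417224266761 0.13639148493201933
scene6 [211 157  25  24 403] ((518.7211303710938, 116.2105941772461), (61.27470779418945, 102.21954345703125), 2.49212908744812) 0.06483008698122983 0.16735041641083526
```

View pics/sc6z.png

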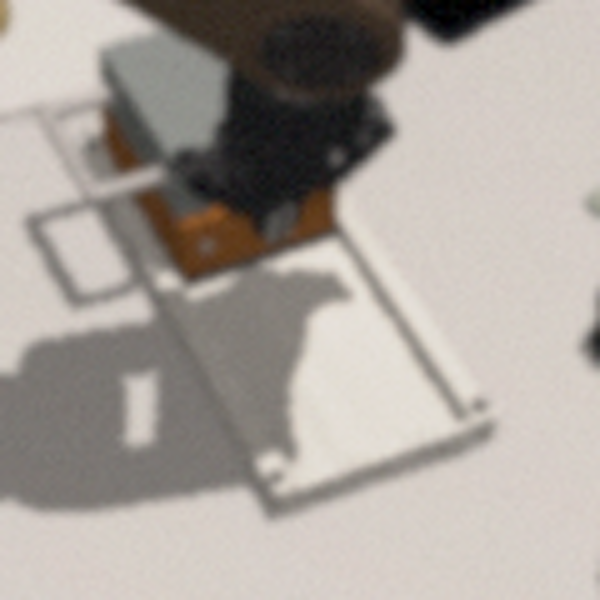

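Emit:
step_arm(
  rows=[
    [[0, 0, 0], [0, 0.1, 0.5], 1],
  ],
)

```text
time: 6.33
eef_pos: [0.5436, 0.0448, 0.0444]
tcp_rot: [-0.612, -0.002, -0.0, 0.791]
contact_force: [-1.7, -14.4, 1.3]
opening: 0.003
```

Emit:
step_arm(
  rows=[
    [[0, 0, 0], [0, 0.1, 0.5], 1],
  ],
)

```text
time: 6.42
eef_pos: [0.5436, 0.0449, 0.0444]
tcp_rot: [-0.613, -0.002, -0.0, 0.79]
contact_force: [-1.9, -16.1, 2.4]
opening: -0.003
```

Emit:
step_arm(
  rows=[
    [[0, 0, 0], [0, 0.1, 0.5], 1],
  ],
)

```text
time: 6.5
eef_pos: [0.5436, 0.045, 0.0444]
tcp_rot: [-0.613, -0.002, -0.0, 0.79]
contact_force: [-2.5, -18.6, 1.3]
opening: 0.005
```

Emit:
step_arm(
  rows=[
    [[0, 0, 0], [0, 0.1, 0.5], 1],
  ],
)

```text
time: 6.58
eef_pos: [0.5435, 0.045, 0.0443]
tcp_rot: [-0.613, -0.002, 0.0, 0.79]
contact_force: [-3.0, -19.3, 3.6]
opening: 0.001
```

Emit:
step_arm(
  rows=[
    [[0, 0, 0], [0, -0.5, -1.9], 1],
    [[0, 0, 0], [0.1, -2, -8], 1],
    [[0, 0, 0], [0.6, -5.2, -19.3], 1],
    [[0, 0, 0], [1, -10.4, -38.6], 1],
    [[0, 0, 0], [1, -15.6, -58], 1],
    [[0, 0, 0], [1, -36, -78], 1],
    [[0, 0, 0], [1, -75, -67], 1],
  ],
)

```text
time: 7.17
eef_pos: [0.5392, -0.0355, 0.0938]
tcp_rot: [-0.607, 0.006, 0.002, 0.794]
contact_force: [0.5, -0.1, 0.5]
opening: -0.0
```

```bash
python3 - <<'E'
from h import *
s=ctrl.get_state(); print(s['eef_pos'],s['contact_force'])
for n,k in [('wrist7','wrist'),('scene7','scene'),('side7','side')]:
    save(n,k)
for n in ['scene','side']:
  cv2.imwrite(f'pics/{n}7z.png',cv2.resize(load(n+'7')['p'][140:260,170:320,::-1],None,fx=5,fy=5,interpolation=cv2.INTER_CUBIC))
E
```

```text
[ 0.539247   -0.0355174   0.09381633] [ 0.50769021 -0.11542857  0.54373687]
```

View pics/wrist7.png

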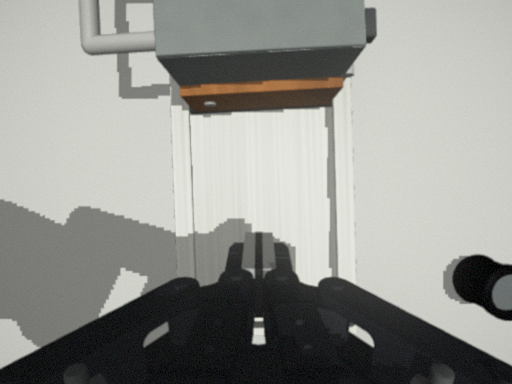

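View pics/scene7z.png

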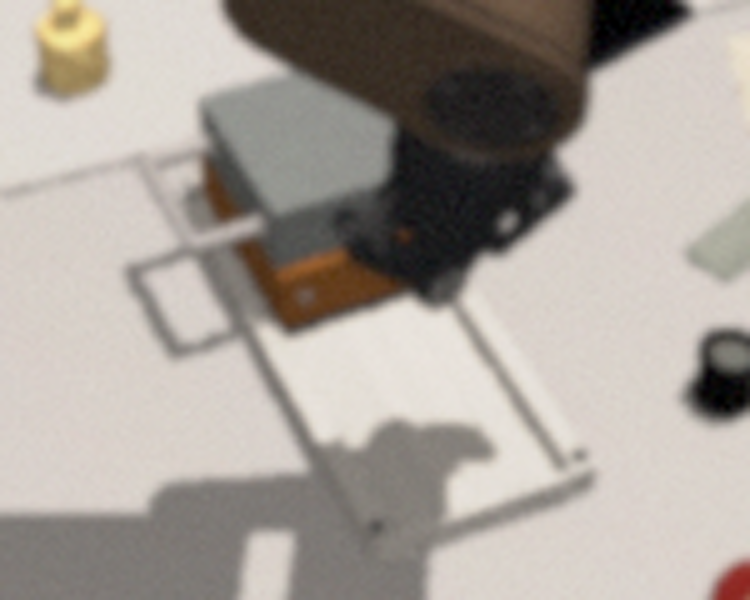

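Emit:
step_arm(
  rows=[
    [[0, 0, 0], [10, -30, 8], 1],
    [[-2, 0, 0], [20, -60, 16], 1],
    [[-5, 0, 0], [35, -90, 40], 1],
    [[-8, 0, 0], [50, -115, 65], 1],
    [[-11, 0, 0], [65, -138, 93], 1],
    [[-15, 0, 0], [81, -160, 120], 0.7],
    [[-15, 0, 0], [81, -160, 120], 0.65],
    [[-15, 0, 0], [81, -160, 120], 0.65],
  ],
)

```text
time: 7.98
eef_pos: [0.6251, 0.0432, 0.2859]
tcp_rot: [-0.707, -0.002, 0.001, 0.707]
contact_force: [1.1, -1.1, -0.2]
opening: 0.355
```

```bash
python3 - <<'E'
from h import *
s=ctrl.get_state(); print(s['eef_pos'],s['opening'])
save('wrist8','wrist')
E
```

```text
[0.6250904  0.04322238 0.28590545] 0.35480247857144137
```

View pics/wrist8.png

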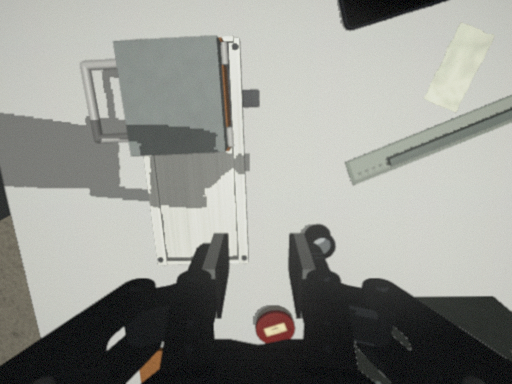

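```bash
python3 - <<'E'
from h import *
c=load('wrist8'); P=cloud(c); x,y,z=P[...,0],P[...,1],P[...,2]
m=(abs(z-.102)<.006)&(uu<240); m=cv2.morphologyEx(m.astype(np.uint8),cv2.MORPH_OPEN,np.ones((3,3)))
k,l,st,ce=cv2.connectedComponentsWithStats(m); i=1+np.argmax(st[1:,4]); q=P[l==i]; r=cv2.minAreaRect((q[:,:2]*1000).astype(np.float32)); print('cover',r,q[:,2].mean())
cn=max(cv2.findContours((l==i).astype(np.uint8),cv2.RETR_EXTERNAL,cv2.CHAIN_APPROX_NONE)[0],key=cv2.contourArea)
ap=cv2.boxPoints(cv2.minAreaRect(onplane(c,cn.reshape(-1,2),.102)[:,:2].astype(np.float32)*1000)); print(ap.round(1).tolist())
# dark screw dots on rail & edges
g=cv2.cvtColor(c['p'],cv2.COLOR_RGB2GRAY)
def ed(u,v0,v1): print(u,[int(t) for t in g[v0:v1,u]],v0)
for u in (243,245): ed(u,250,272); 
for u in (232,236,239): ed(u,28,52)
for uv,zz in [((246,263),.022),((160,263),.022),((236,47),.022),((244,257),.022),((160,260),.022)]: print(uv,onplane(c,[uv],zz)[0].round(4), bydepth(c,[uv],c['d'])[0].round(4))
big=cv2.resize(c['p'][20:280,70:270,::-1],None,fx=3,fy=2.3*1.3,interpolation=cv2.INTER_CUBIC); cv2.imwrite('pics/w8z.png',cv2.resize(big,(600,600*260//200*600//780)))
E
```

```text
cover ((536.6151733398438, 115.50680541992188), (100.7373275756836, 112.04679107666016), 2.850813388824463) 0.10050120259004697
[[484.6000061035156, 168.5], [490.1000061035156, 57.70000076293945], [590.0, 62.599998474121094], [584.5, 173.39999389648438]]
243 [219, 220, 216, 220, 213, 158, 103, 90, 88, 113, 164, 202, 212, 201, 202, 207, 205, 205, 204, 206, 203, 206] 250
245 [223, 222, 224, 224, 214, 171, 119, 95, 96, 119, 175, 213, 218, 200, 200, 204, 208, 205, 208, 207, 206, 205] 250
232 [205, 209, 203, 203, 206, 202, 202, 196, 212, 220, 221, 221, 205, 142, 140, 184, 160, 130, 120, 131, 140, 176, 220, 227] 28
236 [205, 202, 210, 207, 206, 205, 205, 204, 200, 194, 223, 231, 231, 232, 224, 172, 115, 95, 89, 90, 95, 145, 216, 229] 28
239 [205, 206, 206, 205, 208, 207, 207, 207, 207, 199, 189, 179, 179, 177, 177, 182, 187, 180, 181, 183, 193, 208, 211, 214] 28
(246, 263) [ 0.6071 -0.1123  0.022 ] [ 0.606  -0.1263 -0.003 ]
(160, 263) [ 0.4825 -0.1131  0.022 ] [ 0.4817 -0.1145  0.0196]
(236, 47) [0.5974 0.1742 0.022 ] [0.5973 0.1745 0.0202]
(244, 257) [ 0.6043 -0.1027  0.022 ] [ 0.6042 -0.1037  0.0202]
(160, 260) [ 0.483  -0.1083  0.022 ] [ 0.4827 -0.1087  0.0212]
```

```bash
python3 - <<'E'
from h import *
c=load('wrist8'); im=c['p'][:,:,::-1]
a=cv2.resize(im[25:65,200:270],None,fx=8,fy=8,interpolation=cv2.INTER_CUBIC); b=cv2.resize(im[240:275,200:270],None,fx=8,fy=8,interpolation=cv2.INTER_CUBIC)
cv2.imwrite('pics/w8e.png',np.vstack([a,b]))
E
```

```text
(no output)
```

View pics/w8e.png

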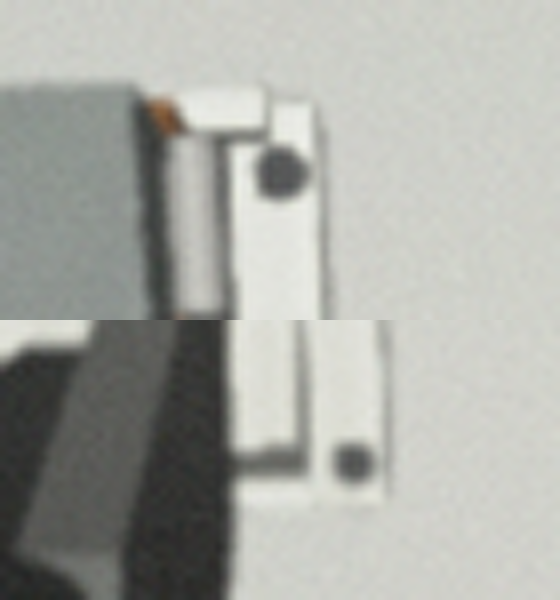

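```bash
python3 - <<'E'
from h import *
save('scene8','scene'); save('side8','side')
c=load('wrist8')
print(onplane(c,[(246,262.5),(237,37.5)],.022).round(4).tolist(),onplane(c,[(244,257.75),(235.2,46.5)],.022).round(4).tolist())
print('carrier end corner z.058',onplane(c,[(200+150/8,25+97/8)],.058),'stop inner z.03',onplane(c,[(200+220/8,25+130/8)],.030),'stop outer',onplane(c,[(200+220/8,25+88/8)],.030))
for n in ['scene','side']:
    c=load(n+'8'); pr=proj(c,[[.45,.11,.08],[.49,.17,.1],[.49,.06,.1]]); print(pr.round(1).tolist())
    for a,b in [('5','6'),('6','7'),('7','8'),('6','8')]:
        if n=='side' and '6' in (a,b): continue
        A=cv2.cvtColor(load(n+a)['p'],cv2.COLOR_RGB2GRAY); B=cv2.cvtColor(load(n+b)['p'],cv2.COLOR_RGB2GRAY)
    A=load(n+'7')['p'][140:260,170:320,::-1];B=load(n+'8')['p'][140:260,170:320,::-1]
    cv2.imwrite(f'pics/{n}8z.png',cv2.resize(B,None,fx=5,fy=5,interpolation=cv2.INTER_CUBIC))
E
```

```text
[[0.6071, -0.1115, 0.022], [0.5987, 0.1846, 0.022]] [[0.6043, -0.1039, 0.022], [0.5965, 0.1748, 0.022]]
carrier end corner z.058 [[0.58148091 0.17872682 0.058     ]] stop inner z.03 [[0.58819035 0.17921352 0.03      ]] stop outer [[0.58831585 0.18479899 0.03      ]]
[[204.6, 180.2], [210.6, 158.9], [223.7, 182.6]]
[[198.2, 184.7], [205.5, 167.7], [213.6, 186.5]]
```

View pics/scene8z.png

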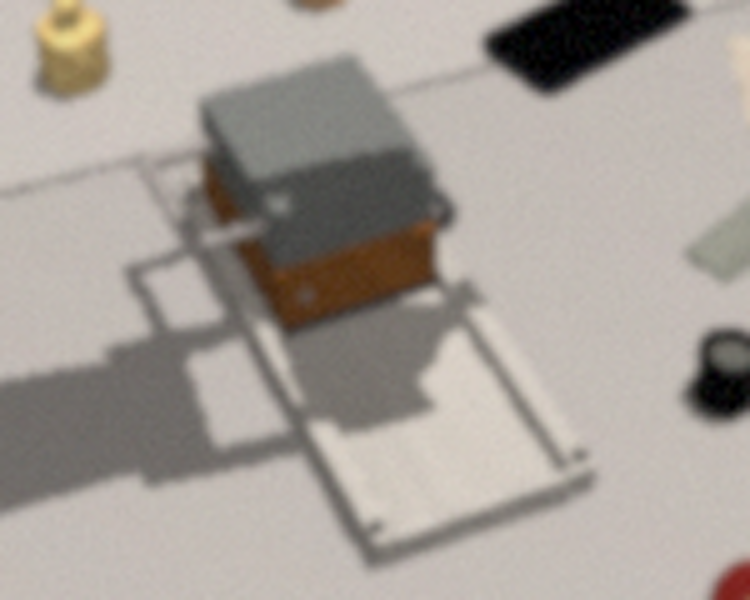

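```bash
python3 - <<'E'
from h import *
s=ctrl.get_state(); print(s['eef_pos'].round(4),s['opening'],Ro.from_quat(s['tcp_rot']).as_matrix().round(4).tolist())
E
```

```text
[0.6228 0.0405 0.2815] 0.35160458358974195 [[1.0, -0.0054, 0.0005], [-0.0005, 0.0008, 1.0], [-0.0054, -1.0, 0.0008]]
```

Emit:
step_arm(
  rows=[
    [[0, -1, 0], [-30, 10, 12], 0.65],
    [[0, -2, 0], [-60, 25, 24], 0.65],
    [[0, -2, 0], [-90, 45, 36], 0.65],
    [[0, -2, 0], [-115, 65, 46], 0.65],
    [[0, -2, 0], [-140, 85, 56], 0.65],
    [[0, -2, 0], [-160, 105, 64], 0.65],
    [[0, -2, 0], [-173, 120, 68], 0.65],
    [[0, -2, 0], [-173, 120, 68], 0.65],
    [[0, -2, 0], [-173, 120, 68], 0.65],
    [[0, -2, 0], [-173, 120, 68], 0.65],
  ],
)

```text
time: 8.97
eef_pos: [0.4522, 0.1082, 0.1651]
tcp_rot: [0.707, 0.012, -0.012, -0.707]
contact_force: [0.3, -0.1, -0.2]
opening: 0.351
```

```bash
python3 - <<'E'
from h import *
s=ctrl.get_state(); print(s['eef_pos'].round(4),s['opening'],s['dq'].round(3),Ro.from_quat(s['tcp_rot']).as_matrix().round(4).tolist())
save('wrist9','wrist')
save('scene9','scene')
c=load('wrist9'); P=cloud(c); x,y,z=P[...,0],P[...,1],P[...,2]
m=(abs(z-.083)<.006)&(x<.5)
k,l,st,ce=cv2.connectedComponentsWithStats(m.astype(np.uint8))
for i in 1+np.argsort(-st[1:,4])[:3]:
    q=P[l==i]; print(st[i],q.mean(0).round(4),q.min(0).round(4),q.max(0).round(4))
E
```

```text
[0.4522 0.1082 0.1651] 0.3508647353611295 [ 0.    -0.    -0.037  0.    -0.001  0.003] [[0.9994, 0.0009, -0.0335], [0.0335, -0.0, 0.9994], [0.0009, -1.0, -0.0]]
[ 243  116   68  130 2874] [0.4605 0.1203 0.0845] [0.4416 0.0703 0.077 ] [0.4915 0.1704 0.089 ]
[317 117   9   1   9] [0.4969 0.1701 0.0787] [0.4942 0.1699 0.0772] [0.4995 0.1703 0.0798]
[314 116   2   2   3] [0.491  0.1705 0.0848] [0.4901 0.1704 0.0774] [0.492  0.1706 0.0886]
```

View pics/wrist9.png

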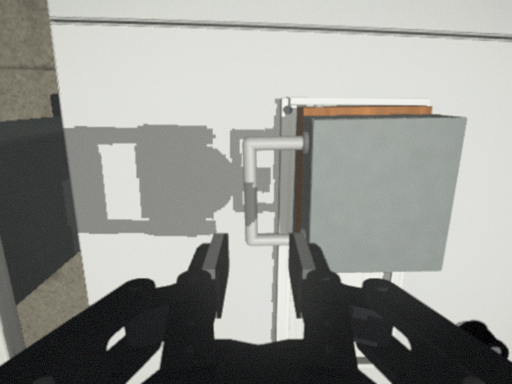

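View pics/scene9.png

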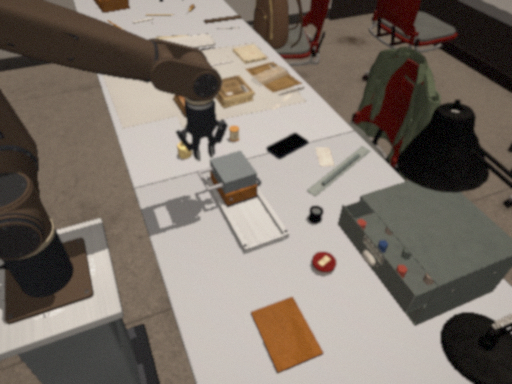

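```bash
python3 - <<'E'
from h import *
c=load('wrist9'); g=cv2.cvtColor(c['p'],cv2.COLOR_RGB2GRAY)
for v in (160,185,210,225): print(v,[int(t) for t in g[v,238:264]])
print([int(t) for t in g[130:160,275]],[int(t) for t in g[228:252,275]])
big=cv2.resize(c['p'][85:285,220:480,::-1],None,fx=3,fy=3,interpolation=cv2.INTER_CUBIC); cv2.imwrite('pics/w9z.png',big)
E
```

```text
160 [145, 143, 145, 170, 194, 157, 156, 173, 186, 197, 206, 211, 216, 216, 206, 195, 179, 164, 181, 218, 227, 223, 224, 223, 223, 224]
185 [142, 142, 142, 143, 137, 124, 113, 112, 122, 125, 124, 127, 127, 129, 156, 188, 188, 168, 152, 141, 143, 146, 143, 144, 140, 141]
210 [141, 146, 143, 140, 142, 139, 118, 113, 117, 122, 122, 127, 128, 131, 135, 123, 120, 111, 113, 125, 138, 144, 142, 141, 144, 154]
225 [222, 222, 225, 223, 222, 224, 205, 147, 122, 126, 135, 157, 191, 207, 212, 214, 200, 187, 169, 184, 220, 224, 225, 223, 224, 224]
[141, 146, 142, 143, 145, 142, 143, 156, 172, 183, 197, 208, 218, 218, 214, 207, 200, 187, 170, 146, 138, 139, 141, 144, 145, 140, 142, 145, 141, 141] [144, 144, 144, 139, 132, 121, 132, 154, 170, 186, 206, 220, 224, 218, 208, 196, 183, 160, 146, 145, 145, 142, 142, 146]
```

View pics/w9z.png

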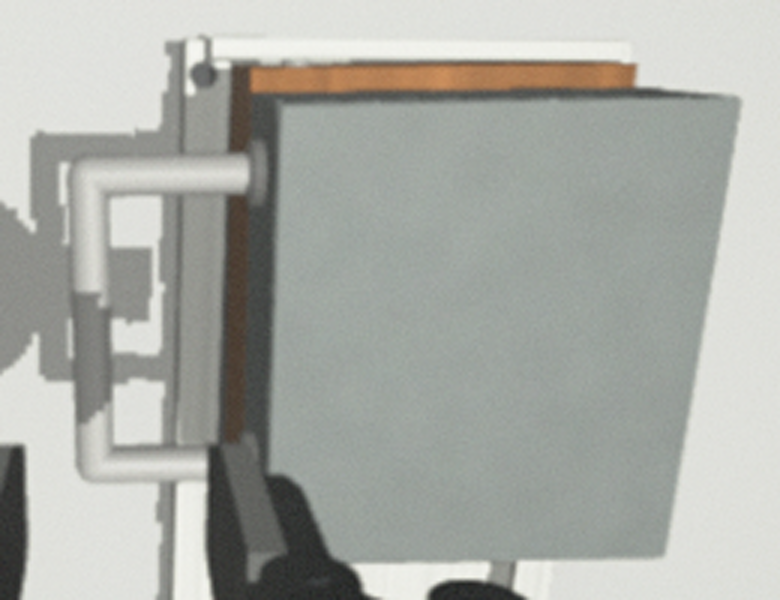

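```bash
python3 - <<'E'
from h import *
c=load('wrist9')
print(onplane(c,[(249.2,160),(249.8,185),(250.7,225)],.080).round(4).tolist())
print(onplane(c,[(275,142.5),(275,239)],.080).round(4).tolist())
# carrier +y top edge vs stop: z=.058 carrier; stop z=.030
f=lambda a,b:(220+a/3,85+b/3)
print('carrier top +y edge',onplane(c,[f(300,66),f(600,64)],.058).round(4).tolist(),'stop inner',onplane(c,[f(300,60),f(600,58)],.030).round(4).tolist(),'outer',onplane(c,[f(300,40),f(600,43)],.030).round(4).tolist())
print('cover top corners',onplane(c,[f(280,97),f(740,97),f(665,556)],.102).round(4).tolist())
E
```

```text
[[0.4464, 0.1374, 0.08], [0.4474, 0.1183, 0.08], [0.4489, 0.0858, 0.08]]
[[0.4648, 0.1509, 0.08], [0.4686, 0.0744, 0.08]]
carrier top +y edge [[0.4995, 0.1766, 0.058], [0.5774, 0.1801, 0.058]] stop inner [[0.5048, 0.1778, 0.03], [0.5912, 0.1817, 0.03]] outer [[0.5043, 0.1833, 0.03], [0.5904, 0.1858, 0.03]]
cover top corners [[0.4873, 0.1708, 0.102], [0.587, 0.1747, 0.102], [0.5933, 0.063, 0.102]]
```

Emit:
step_arm(
  rows=[
    [[0, 0, -3], [-2.4, 20, 4.5], 0.65],
    [[0, 0, -6], [-2.4, 40, 4.5], 0.65],
    [[0, 0, -6], [-2.4, 55, 4.5], 0.65],
    [[0, 0, -6], [-2.4, 65, 4.5], 0.65],
    [[0, 0, -6], [-2.4, 75, 4.5], 0.65],
    [[0, 0, -6], [-2.4, 82, 4.5], 0.65],
    [[0, 0, -6], [-2.4, 82, 4.5], 0.65],
  ],
)

```text
time: 9.65
eef_pos: [0.4487, 0.1132, 0.0817]
tcp_rot: [-0.705, -0.049, -0.024, 0.707]
contact_force: [-0.1, 0.3, -0.3]
opening: 0.351
```

```bash
python3 - <<'E'
from h import *
s=ctrl.get_state(); print(s['eef_pos'].round(4),s['opening'],s['dq'].round(3),s['contact_force'].round(2),Ro.from_quat(s['tcp_rot']).as_matrix().round(4).tolist())
save('wrist10','wrist')
save('side10','side')
cv2.imwrite(f'pics/side10z.png',cv2.resize(load('side10')['p'][80:220,150:300,::-1],None,fx=5,fy=4.2,interpolation=cv2.INTER_CUBIC))
E
```

```text
[0.4487 0.1132 0.0817] 0.35100413010999193 [ 0.001 -0.022 -0.012 -0.001  0.023  0.002] [-0.11  0.26 -0.32] [[0.9941, 0.1026, -0.0345], [0.0343, 0.0035, 0.9994], [0.1027, -0.9947, -0.0]]
```

View pics/wrist10.png

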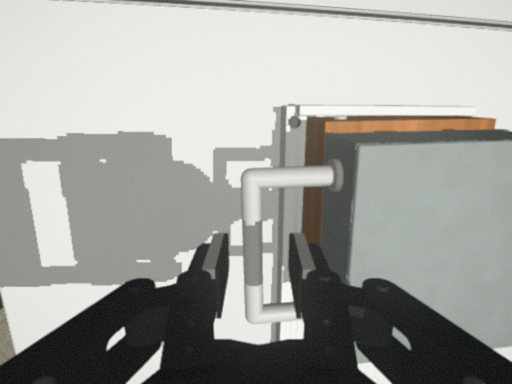

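View pics/side10z.png

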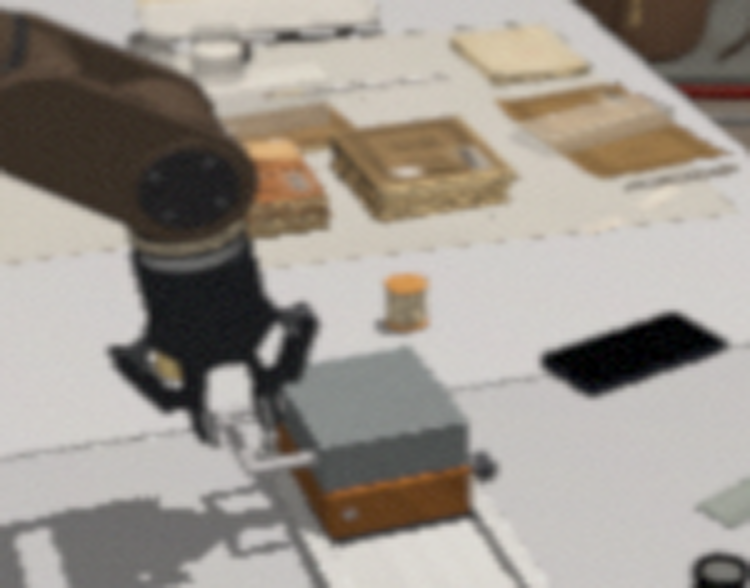

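Emit:
step_arm(
  rows=[
    [[0, 0, 0], [-0.7, 7, 0], 0.65],
    [[0, 0, 0], [-1, 14, 0], 0.65],
    [[0, 0, 0], [-1, 20, 0], 0.65],
    [[0, 0, 0], [-1, 20, 0], 0.65],
  ],
)

```text
time: 10.08
eef_pos: [0.4488, 0.1134, 0.0611]
tcp_rot: [-0.705, -0.048, -0.024, 0.707]
contact_force: [-0.3, 0.4, -0.0]
opening: 0.349
```

```bash
python3 - <<'E'
from h import *
s=ctrl.get_state(); print(s['eef_pos'].round(4),s['opening'],s['contact_force'].round(2),s['wrist_torque'].round(3))
save('wrist11','wrist')
save('side11','side')
cv2.imwrite(f'pics/side11z.png',cv2.resize(load('side11')['p'][110:220,150:300,::-1],None,fx=5,fy=5,interpolation=cv2.INTER_CUBIC))
E
```

```text
[0.4488 0.1134 0.0611] 0.34926650488197675 [-0.33  0.39 -0.05] [-0.059  0.032  0.037]
```

View pics/side11z.png

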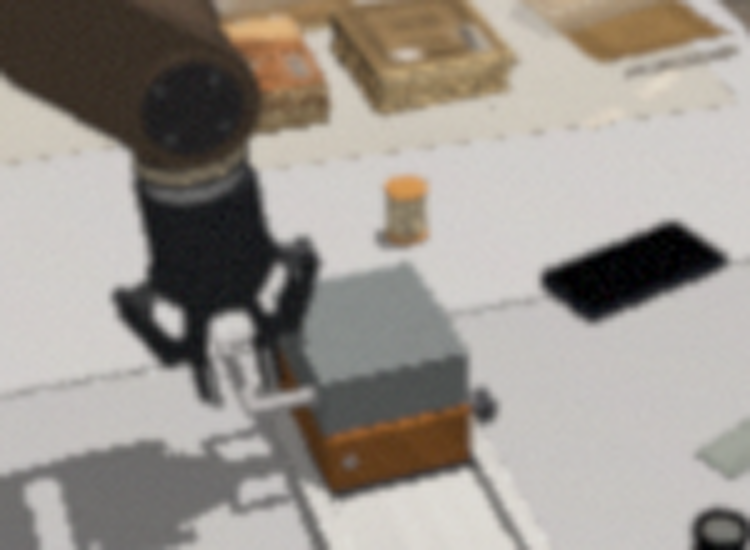

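View pics/wrist11.png

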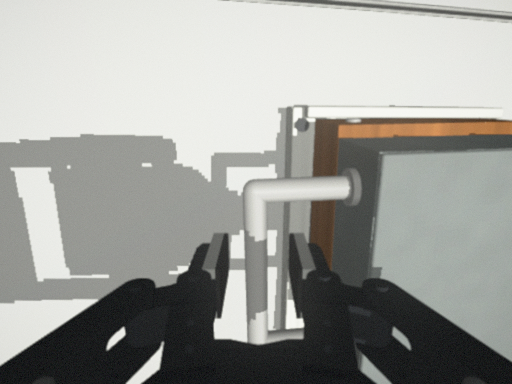

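Emit:
step_arm(
  rows=[
    [[0, 0, 0], [0, 0, 0], 0.85],
    [[0, 0, 0], [0, 0, 0], 1],
    [[0, 0, 0], [0, 0, 0], 1],
    [[0, 0, 0], [0, 0, 0], 1],
    [[0, 0, 0], [0, 0, 0], 1],
  ],
  newtons=30,
)

```text
time: 10.6
eef_pos: [0.4486, 0.1135, 0.0625]
tcp_rot: [-0.705, -0.048, -0.023, 0.707]
contact_force: [-5.4, -0.2, 3.3]
opening: 0.099
```

```bash
python3 - <<'E'
from h import *
s=ctrl.get_state(); print(s['eef_pos'].round(4),s['opening'],s['contact_force'].round(2),s['wrist_torque'].round(3))
R=Ro.from_quat(s['tcp_rot']).as_matrix(); print(R.round(4).tolist())
# arc plan: hinge local; handle angle
yaw=np.radians(2.5); ex=np.array([np.cos(yaw),np.sin(yaw),0]); ez=np.array([0,0,1])
r=np.hypot(142,22); a0=np.arctan2(22,-142)
for th in np.arange(0,1.96,.1):
    a=a0-th; d=(r*np.cos(a)+142)*ex+(r*np.sin(a)-22)*ez
    print(round(th,2),(R.T@d).round(1).tolist(), d.round(1).tolist())
E
```

```text
[0.4486 0.1135 0.0625] 0.09879443038966287 [-5.44 -0.22  3.33] [-0.038  0.845  0.083]
[[0.9942, 0.1012, -0.0355], [0.0353, 0.0035, 0.9994], [0.1012, -0.9949, -0.0001]]
0.0 [0.0, -0.0, 0.0] [0.0, 0.0, 0.0]
0.1 [4.3, -13.7, 0.0] [2.9, 0.1, 14.1]
0.2 [10.0, -26.9, 0.1] [7.2, 0.3, 27.8]
0.3 [16.9, -39.5, 0.1] [12.8, 0.6, 41.0]
0.4 [25.1, -51.3, 0.2] [19.8, 0.9, 53.6]
0.5 [34.4, -62.2, 0.2] [27.9, 1.2, 65.4]
0.6 [44.8, -72.2, 0.3] [37.2, 1.6, 76.3]
0.7 [56.1, -81.0, 0.4] [47.5, 2.1, 86.3]
0.8 [68.2, -88.7, 0.5] [58.8, 2.6, 95.2]
0.9 [81.0, -95.2, 0.6] [70.9, 3.1, 102.9]
1.0 [94.4, -100.3, 0.7] [83.7, 3.7, 109.4]
1.1 [108.3, -104.1, 0.8] [97.1, 4.2, 114.5]
1.2 [122.5, -106.5, 0.9] [110.9, 4.8, 118.3]
1.3 [136.8, -107.4, 1.0] [125.1, 5.5, 120.7]
1.4 [151.1, -106.9, 1.1] [139.4, 6.1, 121.7]
1.5 [165.4, -105.0, 1.2] [153.8, 6.7, 121.2]
1.6 [179.3, -101.7, 1.3] [168.0, 7.3, 119.3]
1.7 [192.9, -97.0, 1.5] [181.9, 7.9, 116.0]
1.8 [205.9, -90.9, 1.6] [195.5, 8.5, 111.3]
1.9 [218.3, -83.6, 1.7] [208.5, 9.1, 105.3]
```

Emit:
step_arm(
  rows=[
    [[0, 0, 0], [2, -6.9, 0], 1],
    [[0, 0, 0], [4.3, -13.7, 0], 1],
    [[0, 0, 0], [7, -20.4, 0], 1],
    [[0, 0, 0], [10, -26.9, 0.1], 1],
    [[0, 0, 0], [13.3, -33.3, 0.1], 1],
    [[0, 0, 0], [16.9, -39.5, 0.1], 1],
    [[0, 0, 0], [20.9, -45.5, 0.1], 1],
    [[0, 0, 0], [25.1, -51.3, 0.2], 1],
    [[0, 0, 0], [29.6, -56.8, 0.2], 1],
    [[0, 0, 0], [34.4, -62.2, 0.2], 1],
  ],
)

```text
time: 11.43
eef_pos: [0.4756, 0.1149, 0.1286]
tcp_rot: [-0.705, -0.047, -0.022, 0.707]
contact_force: [-8.3, 0.9, 3.5]
opening: 0.099
```

```bash
python3 - <<'E'
from h import *
s=ctrl.get_state(); print(s['eef_pos'].round(4),s['opening'],s['contact_force'].round(2),s['wrist_torque'].round(3))
save('wrist12','wrist')
save('side12','side')
cv2.imwrite(f'pics/side12z.png',cv2.resize(load('side12')['p'][90:220,150:300,::-1],None,fx=5,fy=4.5,interpolation=cv2.INTER_CUBIC))
E
```

```text
[0.4756 0.1149 0.1286] 0.09943966704854033 [-8.25  0.94  3.5 ] [0.138 1.539 0.133]
```

View pics/side12z.png

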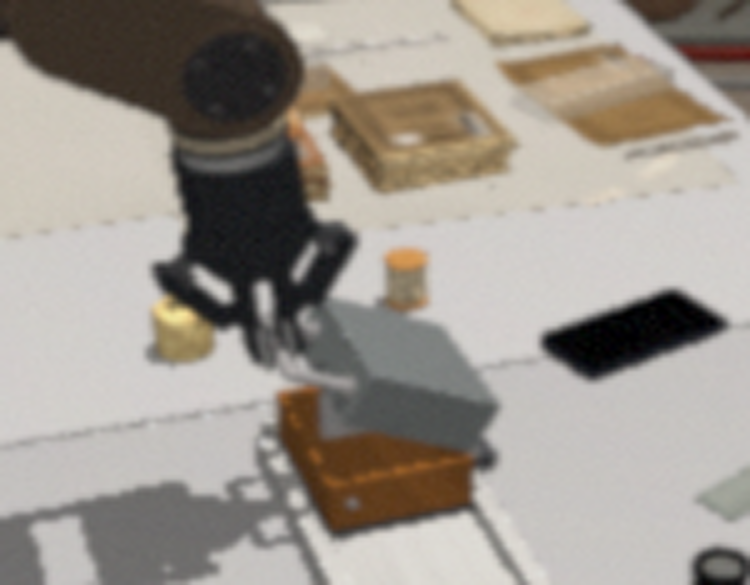

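Emit:
step_arm(
  rows=[
    [[0, 0, 0], [5.1, -5.1, 0], 1],
    [[0, 0, 0], [10.4, -10, 0.1], 1],
    [[0, 0, 0], [15.9, -14.5, 0.1], 1],
    [[0, 0, 0], [21.7, -18.8, 0.2], 1],
    [[0, 0, 0], [27.6, -22.8, 0.2], 1],
    [[0, 0, 0], [33.8, -26.5, 0.3], 1],
    [[0, 0, 0], [40.1, -29.9, 0.3], 1],
    [[0, 0, 0], [46.6, -33, 0.4], 1],
    [[0, 0, 0], [53.2, -35.7, 0.4], 1],
    [[0, 0, 0], [60, -38.1, 0.5], 1],
  ],
)

```text
time: 12.37
eef_pos: [0.5343, 0.1176, 0.1749]
tcp_rot: [-0.705, -0.05, -0.026, 0.707]
contact_force: [-4.2, 1.1, 4.1]
opening: 0.101
```

Emit:
step_arm(
  rows=[
    [[0, 0, 0], [6.9, -2, 0], 1],
    [[0, 0, 0], [13.9, -3.8, 0.1], 1],
    [[0, 0, 0], [21, -5.1, 0.1], 1],
    [[0, 0, 0], [28.1, -6.2, 0.2], 1],
    [[0, 0, 0], [35.2, -6.8, 0.2], 1],
    [[0, 0, 0], [42.4, -7.1, 0.3], 1],
    [[0, 0, 0], [49.6, -7, 0.3], 1],
    [[0, 0, 0], [56.7, -6.6, 0.4], 1],
    [[0, 0, 0], [63.9, -5.8, 0.4], 1],
    [[0, 0, 0], [71, -4.7, 0.5], 1],
  ],
)

```text
time: 13.2
eef_pos: [0.604, 0.1198, 0.1841]
tcp_rot: [-0.706, -0.049, -0.025, 0.707]
contact_force: [-1.1, 2.5, 1.8]
opening: 0.103
```

```bash
python3 - <<'E'
from h import *
s=ctrl.get_state(); print(s['eef_pos'].round(4),s['opening'],s['contact_force'].round(2),s['wrist_torque'].round(3))
save('side13','side')
cv2.imwrite(f'pics/side13z.png',cv2.resize(load('side13')['p'][70:210,150:300,::-1],None,fx=5,fy=4.2,interpolation=cv2.INTER_CUBIC))
E
```

```text
[0.604  0.1198 0.1841] 0.10322876409364704 [-1.1   2.5   1.77] [0.284 0.652 0.023]
```

View pics/side13z.png

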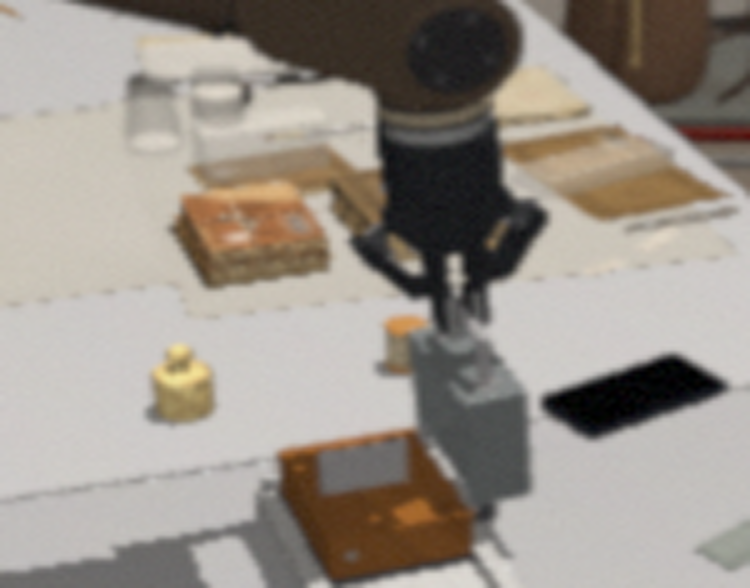

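Emit:
step_arm(
  rows=[
    [[0, 0, 0], [7, 1.5, 0], 1],
    [[0, 0, 0], [13.9, 3.3, 0.1], 1],
    [[0, 0, 0], [20.8, 5.5, 0.2], 1],
    [[0, 0, 0], [27.5, 8, 0.3], 1],
    [[0, 0, 0], [34.1, 10.9, 0.3], 1],
    [[0, 0, 0], [40.5, 14.1, 0.4], 1],
    [[0, 0, 0], [46.8, 17.6, 0.4], 1],
    [[0, 0, 0], [49.5, 19.2, 0.4], 1],
  ],
)

```text
time: 13.92
eef_pos: [0.6555, 0.1215, 0.17]
tcp_rot: [-0.706, -0.049, -0.025, 0.706]
contact_force: [-1.6, -3.0, 2.2]
opening: 0.103
```

```bash
python3 - <<'E'
from h import *
s=ctrl.get_state(); print(s['eef_pos'].round(4),s['opening'],s['contact_force'].round(2),s['wrist_torque'].round(3))
save('side14','side')
save('wrist14','wrist')
cv2.imwrite(f'pics/side14z.png',cv2.resize(load('side14')['p'][70:210,150:300,::-1],None,fx=5,fy=4.2,interpolation=cv2.INTER_CUBIC))
E
```

```text
[0.6555 0.1215 0.17  ] 0.10341780239479052 [-1.58 -3.    2.16] [-0.446  0.41  -0.017]
```

View pics/side14z.png

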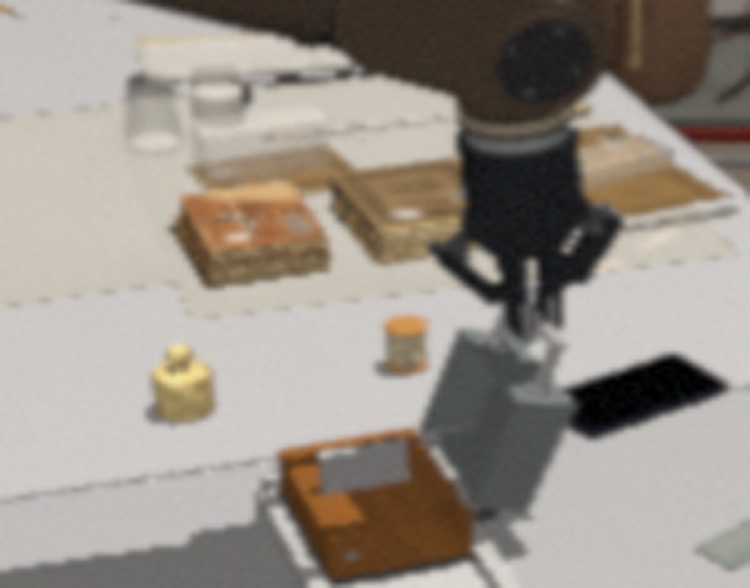

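View pics/wrist14.png

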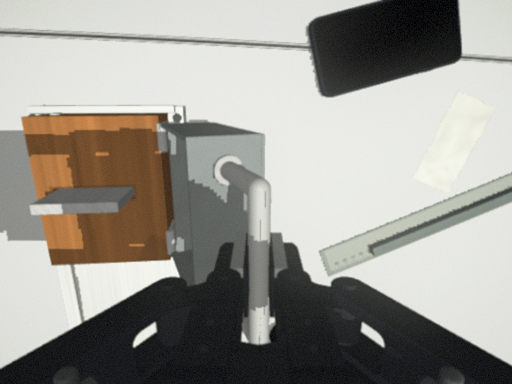

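Emit:
step_arm(
  rows=[
    [[0, 0, 0], [0, 0, 0], 0.6],
    [[0, 0, 0], [0, 0, 0], 0.55],
    [[0, 0, 0], [0, 0, 0], 0.55],
    [[0, 0, 0], [0, -10, 0], 0.55],
    [[0, 0, 0], [0, -35, 0], 0.55],
    [[0, 0, 0], [-5, -70, 0], 0.55],
    [[0, 0, 3], [-15, -95, 0], 0.55],
    [[0, 0, 6], [-30, -100, 0], 0.55],
    [[0, 0, 6], [-30, -100, 0], 0.55],
    [[0, 0, 6], [-30, -100, 0], 0.55],
  ],
)

```text
time: 14.85
eef_pos: [0.6143, 0.1211, 0.2676]
tcp_rot: [-0.707, -0.013, 0.011, 0.707]
contact_force: [0.1, 0.0, -0.4]
opening: 0.451
```

```bash
python3 - <<'E'
from h import *
s=ctrl.get_state(); print(s['eef_pos'].round(4),s['opening'],s['contact_force'].round(2),s['dq'].round(3),Ro.from_quat(s['tcp_rot']).as_matrix().round(4).tolist(),s['qpos'].round(3))
save('side15','side')
save('wrist15','wrist'); save('scene15','scene')
cv2.imwrite(f'pics/side15z.png',cv2.resize(load('side15')['p'][70:210,150:300,::-1],None,fx=5,fy=4.2,interpolation=cv2.INTER_CUBIC))
E
```

```text
[0.6143 0.1211 0.2676] 0.45109369902377255 [ 0.06  0.04 -0.43] [-0.002  0.03   0.03  -0.002 -0.009  0.001] [[0.9994, 0.0028, -0.0352], [0.0352, 0.0003, 0.9994], [0.0028, -1.0, 0.0003]] [ 0.033  0.153  1.667  0.     1.319 -0.003]
```

View pics/side15z.png

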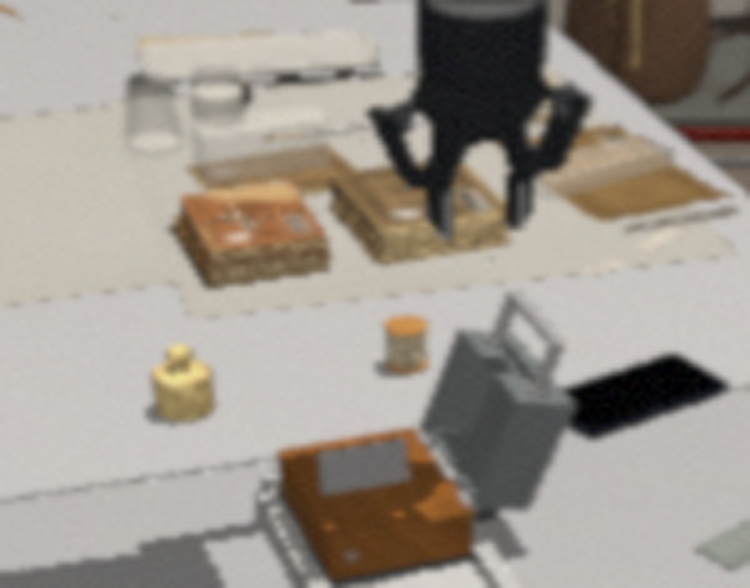

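View pics/wrist15.png

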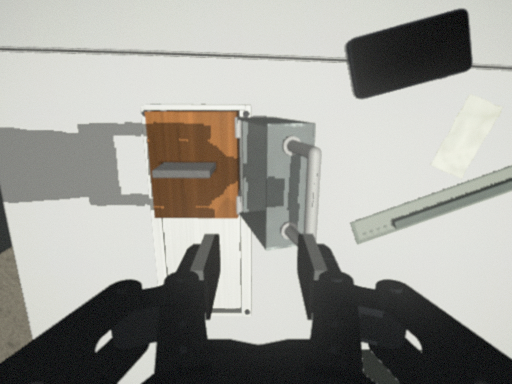

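```bash
python3 - <<'E'
from h import *
for n in ['wrist15','wrist14']:
    c=load(n); hsv=cv2.cvtColor(c['p'],cv2.COLOR_RGB2HSV)
    P=cloud(c); x,y,z=P[...,0],P[...,1],P[...,2]
    m=((hsv[...,0]<20)&(hsv[...,1]>120)&(abs(z-.058)<.012)&(uu<260)&(vv<290)).astype(np.uint8)
    m=cv2.morphologyEx(m,cv2.MORPH_CLOSE,np.ones((5,5)))
    cn=max(cv2.findContours(m,cv2.RETR_EXTERNAL,cv2.CHAIN_APPROX_NONE)[0],key=cv2.contourArea)
    q=onplane(c,cn.reshape(-1,2),.058); r=cv2.minAreaRect((q[:,:2]*1000).astype(np.float32)); print(n,'carrier top',np.round(r[0],1),np.round(r[1],1),round(r[2],2))
    mp=(z>.086)&(z<.1)&(uu<220)&(x<.58)
    mp=cv2.morphologyEx(mp.astype(np.uint8),cv2.MORPH_OPEN,np.ones((2,2)))
    k,l,st,ce=cv2.connectedComponentsWithStats(mp); i=1+np.argmax(st[1:,4])
    cn=max(cv2.findContours((l==i).astype(np.uint8),cv2.RETR_EXTERNAL,cv2.CHAIN_APPROX_NONE)[0],key=cv2.contourArea)
    q=onplane(c,cn.reshape(-1,2),.093); r=cv2.minAreaRect((q[:,:2]*1000).astype(np.float32)); print('plate',st[i],np.round(r[0],1),np.round(r[1],1),round(r[2],2),np.median(z[l==i]))
    im=c['p'][:,:,::-1]
    cv2.imwrite(f'pics/{n}z.png',cv2.resize(im[90:330,20:270],None,fx=2.4*1.3,fy=2.4,interpolation=cv2.INTER_CUBIC) if n=='wrist14' else cv2.resize(im[95:235,135:260],None,fx=4.2,fy=4.2,interpolation=cv2.INTER_CUBIC))
E
```

```text
wrist15 carrier top [541.  117.2] [ 99.9 120.7] 2.03
plate [153 170  59   9 523] [535.9 116.4] [60.4  8.5] 2.05 0.09217123239782432
wrist14 carrier top [541.7 117.1] [102.2 123.7] 1.74
plate [  30  200   92   16 1207] [536.  117.1] [62.1 10. ] 1.98 0.09296082847585499
```

View pics/wrist15z.png

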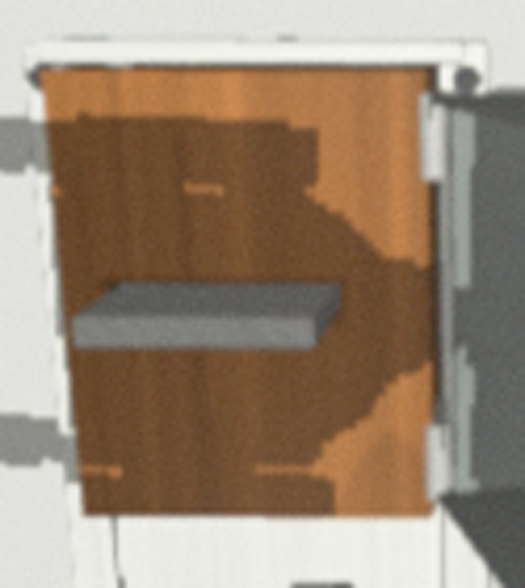

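```bash
python3 - <<'E'
from h import *
cv2.imwrite('pics/w14e.png',cv2.resize(load('wrist14')['p'][95:225,15:195,::-1],None,fx=4.2,fy=4.2,interpolation=cv2.INTER_CUBIC))
E
```

```text
(no output)
```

View pics/w14e.png

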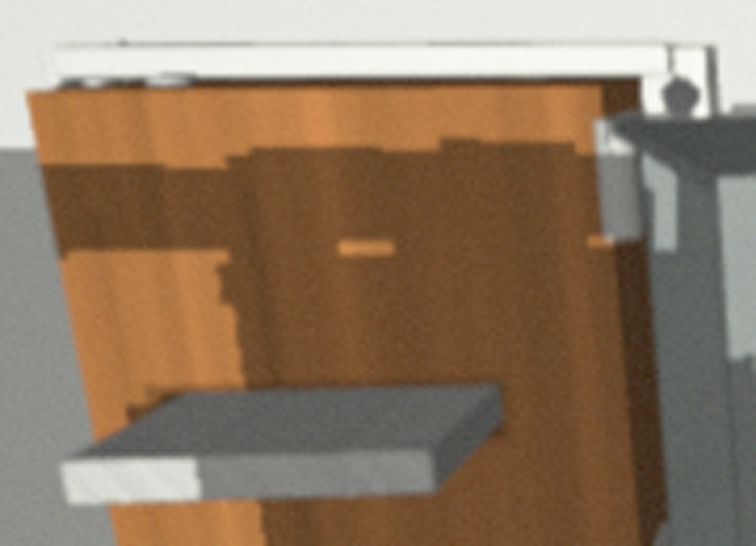

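```bash
python3 - <<'E'
from h import *
c=load('wrist15')
g=cv2.cvtColor(c['p'],cv2.COLOR_RGB2GRAY)
for u in (170,190,210): print(u,[(v,int(g[v,u])) for v in range(102,116)])
f=lambda a,b:(135+a/4.2,95+b/4.2)
for u in (190,210): print(onplane(c,[(u,110.2)],.030).round(4),onplane(c,[(u,111.6)],.058).round(4), onplane(c,[(u,105)],.030).round(4))
print('rail near end',onplane(c,[(248,314)],.022))
print('cam',-np.array(c['R']).T@c['t'])
c=load('wrist14')
g=cv2.cvtColor(c['p'],cv2.COLOR_RGB2GRAY)
for u in (80,110,140): print(u,[(v,int(g[v,u])) for v in range(103,120)])
f=lambda a,b:(15+a/4.2,95+b/4.2)
for uv1,uv2,uv3 in [(f(400,77),f(400,86),f(400,46)),(f(550,76),f(550,84),f(550,46))]: print(onplane(c,[uv1],.030).round(4),onplane(c,[uv2],.058).round(4),onplane(c,[uv3],.030).round(4))
print('cam',-np.array(c['R']).T@c['t'])
E
```

```text
170 [(102, 225), (103, 222), (104, 220), (105, 232), (106, 239), (107, 240), (108, 236), (109, 207), (110, 129), (111, 105), (112, 132), (113, 134), (114, 136), (115, 134)]
190 [(102, 224), (103, 219), (104, 220), (105, 233), (106, 240), (107, 240), (108, 237), (109, 209), (110, 127), (111, 104), (112, 134), (113, 146), (114, 148), (115, 148)]
210 [(102, 226), (103, 224), (104, 218), (105, 228), (106, 240), (107, 245), (108, 240), (109, 213), (110, 130), (111, 99), (112, 122), (113, 132), (114, 131), (115, 132)]
[[0.5324 0.1781 0.03  ]] [[0.5383 0.1778 0.058 ]] [[0.5326 0.184  0.03  ]]
[[0.5559 0.1789 0.03  ]] [[0.5601 0.1786 0.058 ]] [[0.5559 0.1848 0.03  ]]
rail near end [[ 0.60773426 -0.1072042   0.022     ]]
cam [0.6124346  0.1936074  0.40807976]
80 [(103, 233), (104, 225), (105, 203), (106, 230), (107, 241), (108, 241), (109, 241), (110, 242), (111, 244), (112, 225), (113, 140), (114, 70), (115, 78), (116, 121), (117, 143), (118, 144), (119, 143)]
110 [(103, 231), (104, 225), (105, 208), (106, 234), (107, 244), (108, 246), (109, 244), (110, 244), (111, 242), (112, 218), (113, 125), (114, 64), (115, 87), (116, 121), (117, 133), (118, 137), (119, 134)]
140 [(103, 231), (104, 219), (105, 200), (106, 233), (107, 246), (108, 247), (109, 246), (110, 246), (111, 242), (112, 215), (113, 132), (114, 75), (115, 93), (116, 129), (117, 128), (118, 132), (119, 128)]
[[0.5438 0.1788 0.03  ]] [[0.5531 0.1787 0.058 ]] [[0.5444 0.1849 0.03  ]]
[[0.5732 0.1798 0.03  ]] [[0.5796 0.1798 0.058 ]] [[0.5735 0.1857 0.03  ]]
cam [0.63885244 0.1939023  0.31191111]
```

Emit:
step_arm(
  rows=[
    [[0, 0, 0], [-24, 0, 22], 1],
    [[-3, 0, 0], [-48, 0, 46], 1],
    [[-6, 0, 0], [-72, 15, 72], 1],
    [[-9, 0, 0], [-95.6, 40, 97.4], 1],
    [[-12, 0, 0], [-95.6, 70, 100], 1],
    [[-15, 0, 0], [-95.6, 100, 100], 1],
    [[-15, 0, 0], [-95.6, 130, 100], 1],
    [[-15, 0, 0], [-95.6, 155, 100], 1],
    [[-15, 0, 0], [-95.6, 155, 100], 1],
    [[-15, 0, 0], [-95.6, 155, 100], 1],
  ],
)

```text
time: 15.83
eef_pos: [0.5136, 0.2169, 0.1094]
tcp_rot: [0.794, 0.012, -0.013, -0.608]
contact_force: [0.3, 0.3, 0.4]
opening: 0.002
```

```bash
python3 - <<'E'
from h import *
s=ctrl.get_state(); print(s['eef_pos'].round(4),s['opening'],s['contact_force'].round(2),s['dq'].round(3),Ro.from_quat(s['tcp_rot']).as_matrix().round(4).tolist())
save('side16','side'); save('scene16','scene')
cv2.imwrite(f'pics/side16z.png',cv2.resize(load('side16')['p'][80:220,150:300,::-1],None,fx=5,fy=4.2,interpolation=cv2.INTER_CUBIC))
E
```

```text
[0.5136 0.2169 0.1094] 0.0015059456340048448 [0.32 0.27 0.4 ] [-0.005 -0.048 -0.06  -0.005  0.001  0.   ] [[0.9994, 0.0042, -0.0353], [0.0351, -0.2603, 0.9649], [-0.0051, -0.9655, -0.2603]]
```

View pics/side16z.png

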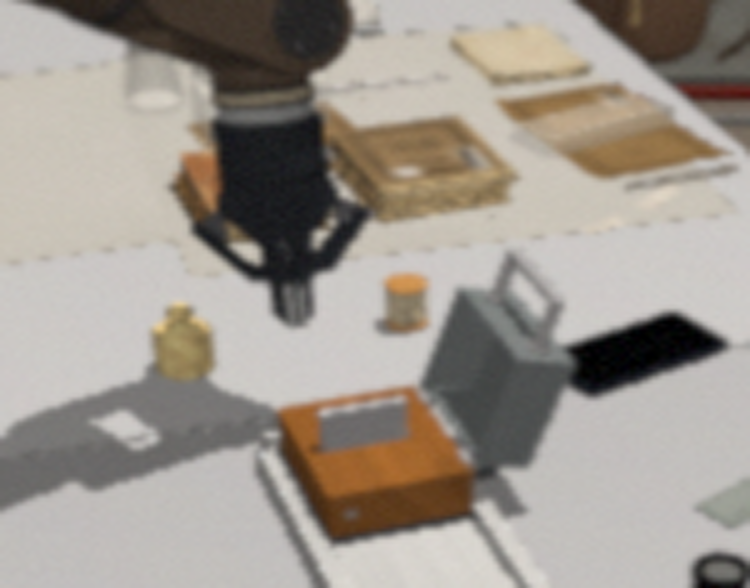

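Emit:
step_arm(
  rows=[
    [[0, 0, 0], [0, 22, 6], 1],
    [[0, 0, 0], [0, 44, 12], 1],
    [[0, 0, 0], [0, 64.7, 17.4], 1],
    [[0, 0, 0], [0, 64.7, 17.4], 1],
    [[0, 0, 0], [0, 67.5, 7], 1],
    [[0, 0, 0], [0, 70.4, -3.8], 1],
    [[0, 0, 0], [0, 70.4, -3.8], 1],
    [[0, 0, 0], [0, 70.4, -3.8], 1],
  ],
)

```text
time: 16.6
eef_pos: [0.5173, 0.1949, 0.0469]
tcp_rot: [0.793, 0.014, -0.009, -0.609]
contact_force: [-0.6, 1.3, 0.1]
opening: 0.002
```

```bash
python3 - <<'E'
from h import *
s=ctrl.get_state(); print(s['eef_pos'].round(4),s['contact_force'].round(2),s['dq'].round(3))
save('side17','side'); 
cv2.imwrite(f'pics/side17z.png',cv2.resize(load('side17')['p'][80:220,150:300,::-1],None,fx=5,fy=4.2,interpolation=cv2.INTER_CUBIC))
E
```

```text
[0.5173 0.1949 0.0469] [-0.56  1.3   0.05] [ 0.014  0.014 -0.001  0.003 -0.002  0.003]
```

View pics/side17z.png

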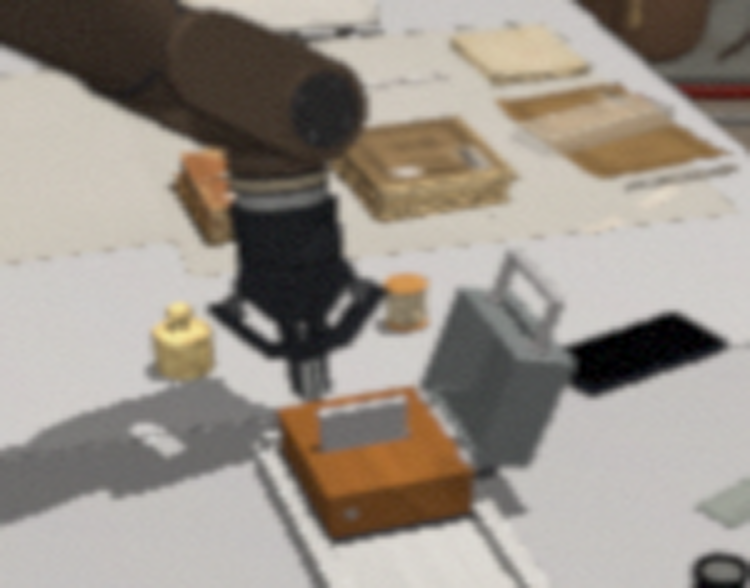

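Emit:
step_arm(
  rows=[
    [[0, 0, 0], [0, 1.5, -1], 1],
    [[0, 0, 0], [0, 2.7, -2.4], 1],
    [[0, 0, 0], [0, 3.2, -4.3], 1],
    [[0, 0, 0], [0, 3.5, -5.3], 1],
  ],
)

```text
time: 16.98
eef_pos: [0.5159, 0.1894, 0.0426]
tcp_rot: [0.793, 0.014, -0.011, -0.609]
contact_force: [0.1, 0.1, 0.5]
opening: 0.001
```

Emit:
step_arm(
  rows=[
    [[0, 0, 0], [0, 0.1, -0.5], 1],
  ],
)

```text
time: 17.07
eef_pos: [0.516, 0.1889, 0.0426]
tcp_rot: [0.793, 0.014, -0.011, -0.609]
contact_force: [0.2, -0.1, 0.7]
opening: -0.006
```

Emit:
step_arm(
  rows=[
    [[0, 0, 0], [0, 0.1, -0.5], 1],
  ],
)

```text
time: 17.15
eef_pos: [0.5161, 0.1885, 0.0427]
tcp_rot: [0.793, 0.014, -0.011, -0.609]
contact_force: [0.4, 0.1, 0.8]
opening: -0.001
```

Emit:
step_arm(
  rows=[
    [[0, 0, 0], [0, 0.1, -0.5], 1],
  ],
)

```text
time: 17.23
eef_pos: [0.5161, 0.188, 0.0428]
tcp_rot: [0.793, 0.014, -0.011, -0.609]
contact_force: [0.6, 0.5, -0.7]
opening: -0.0
```

Emit:
step_arm(
  rows=[
    [[0, 0, 0], [0, 0.1, -0.5], 1],
  ],
)

```text
time: 17.32
eef_pos: [0.5161, 0.1875, 0.0428]
tcp_rot: [0.793, 0.014, -0.011, -0.609]
contact_force: [0.3, 0.9, 0.9]
opening: 0.001
```

Emit:
step_arm(
  rows=[
    [[0, 0, 0], [0, 0.1, -0.5], 1],
  ],
)

```text
time: 17.4
eef_pos: [0.5162, 0.1871, 0.0428]
tcp_rot: [0.793, 0.014, -0.011, -0.609]
contact_force: [0.9, 1.9, -0.7]
opening: -0.0
```

Emit:
step_arm(
  rows=[
    [[0, 0, 0], [0, 0.1, -0.5], 1],
  ],
)

```text
time: 17.48
eef_pos: [0.5162, 0.187, 0.0429]
tcp_rot: [0.793, 0.014, -0.01, -0.609]
contact_force: [-0.2, 4.6, -0.1]
opening: 0.002
```

Emit:
step_arm(
  rows=[
    [[0, 0, 0], [0, 0.1, -0.5], 1],
  ],
)

```text
time: 17.57
eef_pos: [0.5162, 0.187, 0.0429]
tcp_rot: [0.792, 0.014, -0.01, -0.61]
contact_force: [-0.9, 4.8, -0.3]
opening: 0.002
```

Emit:
step_arm(
  rows=[
    [[0, 0, 0], [0, 0.1, -0.5], 1],
  ],
)

```text
time: 17.65
eef_pos: [0.5161, 0.1868, 0.0429]
tcp_rot: [0.792, 0.014, -0.01, -0.61]
contact_force: [-1.1, 6.1, -0.4]
opening: -0.002
```

Emit:
step_arm(
  rows=[
    [[0, 0, 0], [0, 0.1, -0.5], 1],
  ],
)

```text
time: 17.73
eef_pos: [0.516, 0.1865, 0.0429]
tcp_rot: [0.792, 0.014, -0.01, -0.61]
contact_force: [-1.0, 7.1, -0.3]
opening: 0.002
```

Emit:
step_arm(
  rows=[
    [[0, 0, 0], [0, 0.1, -0.5], 1],
  ],
)

```text
time: 17.82
eef_pos: [0.5159, 0.1862, 0.0429]
tcp_rot: [0.792, 0.013, -0.01, -0.61]
contact_force: [-1.7, 7.9, -0.1]
opening: 0.001
```

Emit:
step_arm(
  rows=[
    [[0, 0, 0], [0, 0.1, -0.5], 1],
  ],
)

```text
time: 17.9
eef_pos: [0.5157, 0.1858, 0.0429]
tcp_rot: [0.792, 0.013, -0.01, -0.61]
contact_force: [-3.0, 7.7, 1.2]
opening: 0.002
```

Emit:
step_arm(
  rows=[
    [[0, 0, 0], [0, 0.1, -0.5], 1],
  ],
)

```text
time: 17.98
eef_pos: [0.5156, 0.1854, 0.0429]
tcp_rot: [0.792, 0.013, -0.01, -0.61]
contact_force: [-3.6, 7.8, 0.0]
opening: 0.002
```

Emit:
step_arm(
  rows=[
    [[0, 0, 0], [0, 0.1, -0.5], 1],
  ],
)

```text
time: 18.07
eef_pos: [0.5155, 0.185, 0.0429]
tcp_rot: [0.792, 0.013, -0.01, -0.61]
contact_force: [-3.3, 8.7, 0.8]
opening: -0.001
```

Emit:
step_arm(
  rows=[
    [[0, 0, 0], [0, 0.1, -0.5], 1],
  ],
)

```text
time: 18.15
eef_pos: [0.5154, 0.1845, 0.0429]
tcp_rot: [0.792, 0.013, -0.01, -0.61]
contact_force: [-2.8, 7.8, 1.3]
opening: 0.002
```

```bash
python3 - <<'E'
from h import *
s=ctrl.get_state(); print(s['eef_pos'].round(4),s['contact_force'].round(2),s['dq'].round(3))
save('wrist18','wrist'); 
E
```

```text
[0.5154 0.1845 0.0429] [-2.76  7.82  1.31] [-0.01  -0.005  0.007  0.001 -0.002 -0.009]
```

View pics/wrist18.png

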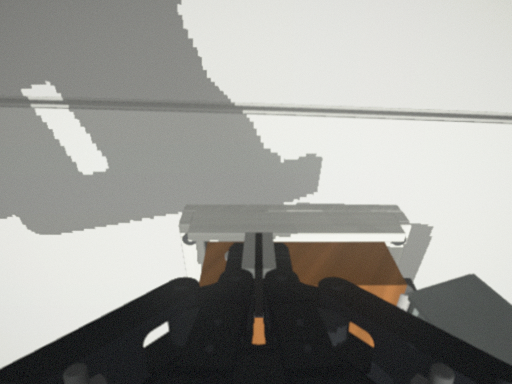

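Emit:
step_arm(
  rows=[
    [[0, 0, 0], [0, -1, 4], 1],
    [[0, 0, 0], [0, -3.9, 14.5], 1],
    [[0, 0, 0], [0, -30, 12], 1],
    [[0, 0, 0], [0, -65, 2], 1],
    [[0, 0, 0], [0, -100, -8], 1],
    [[5, 0, 0], [10, -135, -20], 1],
    [[10, 0, 0], [25, -165, -40], 1],
    [[15, 0, 0], [40, -185, -70], 0.6],
    [[15, 0, 0], [40, -185, -70], 0.6],
    [[15, 0, 0], [40, -185, -70], 0.6],
  ],
)

```text
time: 19.03
eef_pos: [0.559, 0.1621, 0.243]
tcp_rot: [0.707, 0.013, -0.009, -0.707]
contact_force: [-0.7, -0.8, -0.8]
opening: 0.394
```

Emit:
step_arm(
  rows=[
    [[0, 0, 0], [0, 0, 0], 0.6],
    [[0, 0, 0], [0, 0, 0], 0.6],
    [[0, 0, 0], [0, 0, 0], 0.6],
  ],
)

```text
time: 19.28
eef_pos: [0.5554, 0.1651, 0.2376]
tcp_rot: [0.707, 0.011, -0.015, -0.707]
contact_force: [0.1, 0.2, -0.7]
opening: 0.401
```

```bash
python3 - <<'E'
from h import *
s=ctrl.get_state(); print(s['eef_pos'].round(4),s['opening'],s['contact_force'].round(2),s['dq'].round(3),Ro.from_quat(s['tcp_rot']).as_matrix().round(4).tolist(),s['qpos'].round(3))
save('wrist19','wrist')
E
```

```text
[0.5554 0.1651 0.2376] 0.40057752478064007 [ 0.12  0.19 -0.72] [ 0.002 -0.    -0.005  0.001 -0.001 -0.003] [[0.9993, -0.0044, -0.0369], [0.0369, -0.0009, 0.9993], [-0.0045, -1.0, -0.0007]] [ 0.114  0.075  1.808 -0.     1.264  0.077]
```

View pics/wrist19.png

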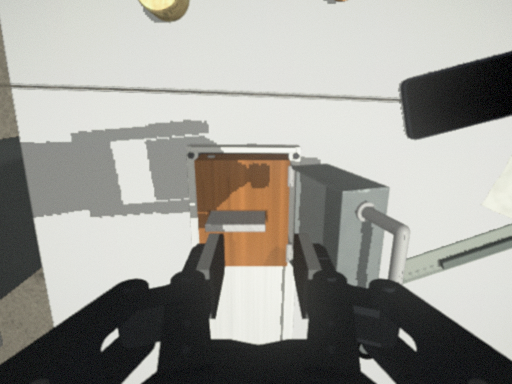

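```bash
cat > meas.py <<'E'
from h import *
import sys
n=sys.argv[1]
c=load(n); hsv=cv2.cvtColor(c['p'],cv2.COLOR_RGB2HSV)
P=cloud(c); x,y,z=P[...,0],P[...,1],P[...,2]
m=((hsv[...,0]<20)&(hsv[...,1]>120)&(abs(z-.058)<.012)&(x<.62)&(x>.45)).astype(np.uint8)
m=cv2.morphologyEx(m,cv2.MORPH_CLOSE,np.ones((5,5)))
cn=max(cv2.findContours(m,cv2.RETR_EXTERNAL,cv2.CHAIN_APPROX_NONE)[0],key=cv2.contourArea)
q=onplane(c,cn.reshape(-1,2),.058); r=cv2.minAreaRect((q[:,:2]*1000).astype(np.float32)); print(n,'carrier top',np.round(r[0],1),np.round(r[1],1),round(r[2],2))
mp=(z>.086)&(z<.1)&(x<.58)&(x>.48)&(y>.07)&(y<.16)
mp=cv2.morphologyEx(mp.astype(np.uint8),cv2.MORPH_OPEN,np.ones((2,2)))
k,l,st,ce=cv2.connectedComponentsWithStats(mp)
if k>1:
    i=1+np.argmax(st[1:,4])
    cn=max(cv2.findContours((l==i).astype(np.uint8),cv2.RETR_EXTERNAL,cv2.CHAIN_APPROX_NONE)[0],key=cv2.contourArea)
    q=onplane(c,cn.reshape(-1,2),.093); r=cv2.minAreaRect((q[:,:2]*1000).astype(np.float32)); print('plate',st[i],np.round(r[0],1),np.round(r[1],1),round(r[2],2),np.median(z[l==i]))
E
python3 meas.py wrist19; python3 - <<'E'
from h import *
c=load('wrist19'); g=cv2.cvtColor(c['p'],cv2.COLOR_RGB2GRAY)
for u in (225,245,265): print(u,[(v,int(g[v,u])) for v in range(144,166)])
cv2.imwrite('pics/w19z.png',cv2.resize(c['p'][140:280,180:310,::-1],None,fx=4.2,fy=4.2,interpolation=cv2.INTER_CUBIC))
E
```

```text
wrist19 carrier top [540.9 115.7] [ 98.4 125.1] 2.34
plate [206 222  61  11 604] [535.8 115.2] [59.7 10.7] 2.31 0.0930158689694385
225 [(144, 184), (145, 130), (146, 136), (147, 207), (148, 236), (149, 243), (150, 243), (151, 240), (152, 188), (153, 100), (154, 68), (155, 74), (156, 71), (157, 73), (158, 68), (159, 75), (160, 84), (161, 88), (162, 94), (163, 91), (164, 86), (165, 87)]
245 [(144, 185), (145, 130), (146, 133), (147, 200), (148, 238), (149, 243), (150, 244), (151, 241), (152, 193), (153, 112), (154, 77), (155, 74), (156, 77), (157, 81), (158, 81), (159, 90), (160, 125), (161, 141), (162, 144), (163, 141), (164, 126), (165, 107)]
265 [(144, 183), (145, 133), (146, 129), (147, 179), (148, 234), (149, 246), (150, 246), (151, 243), (152, 203), (153, 122), (154, 84), (155, 82), (156, 81), (157, 78), (158, 79), (159, 86), (160, 119), (161, 137), (162, 135), (163, 116), (164, 101), (165, 92)]
```

View pics/w19z.png

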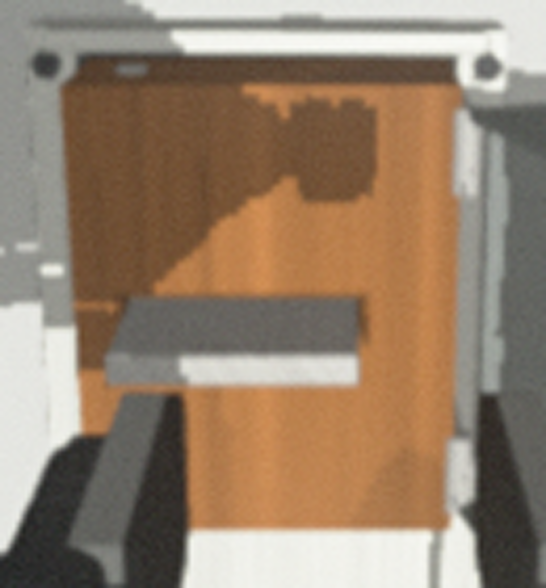

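```bash
python3 - <<'E'
from h import *
c=load('wrist19')
for u in (225,245,265): print(onplane(c,[(u,152.5)],.030).round(4),onplane(c,[(u,159.6)],.058).round(4))
f=lambda a,b:(180+a/4.2-.4,140+b/4.2-.4)
print(onplane(c,[f(133,297),f(360,297),f(358,355),f(107,352)],.093).round(4).tolist())
print('bottom edge',onplane(c,[f(190,527),f(440,527)],.058).round(4).tolist())
E
```

```text
[[0.5178 0.1784 0.03  ]] [[0.5208 0.1757 0.058 ]]
[[0.5403 0.1792 0.03  ]] [[0.5417 0.1765 0.058 ]]
[[0.5628 0.1801 0.03  ]] [[0.5625 0.1773 0.058 ]]
[[0.5115, 0.1318, 0.093], [0.5641, 0.1339, 0.093], [0.5643, 0.1194, 0.093], [0.5053, 0.1178, 0.093]]
bottom edge [[0.5216, 0.0522, 0.058], [0.5903, 0.055, 0.058]]
```

Emit:
step_arm(
  rows=[
    [[0, -7, 0], [-4, 0, -8], 0.6],
    [[0, -14, 0], [-8, 0, -17], 0.6],
    [[0, -21, 0], [-13, 0, -27], 0.6],
    [[0, -28, 0], [-18, 0, -38], 0.6],
    [[0, -35, 0], [-21.8, 0, -49.7], 0.6],
    [[0, -42, 0], [-21.8, 0, -49.7], 0.6],
    [[0, -49, 0], [-21.8, 0, -49.7], 0.6],
    [[0, -56, 0], [-21.8, 0, -49.7], 0.6],
    [[0, -63, 0], [-21.8, 0, -49.7], 0.6],
    [[0, -70, 0], [-21.8, 0, -49.7], 0.6],
  ],
)

```text
time: 20.17
eef_pos: [0.5362, 0.1145, 0.2388]
tcp_rot: [-0.57, -0.417, 0.419, 0.571]
contact_force: [-0.8, -0.8, -1.1]
opening: 0.396
```

Emit:
step_arm(
  rows=[
    [[0, -7, 0], [0, 10, 0], 0.6],
    [[0, -14, 0], [0, 25, 0], 0.6],
    [[0, -20, 0], [0, 45, 0], 0.6],
    [[0, -20, 0], [0, 65, 0], 0.6],
    [[0, -20, 0], [0, 80, 0], 0.6],
    [[0, -20, 0], [0, 90, 0], 0.6],
    [[0, -20, 0], [0, 90, 0], 0.6],
    [[0, -20, 0], [0, 90, 0], 0.6],
  ],
)

```text
time: 20.83
eef_pos: [0.5364, 0.1141, 0.1493]
tcp_rot: [-0.491, -0.508, 0.509, 0.491]
contact_force: [0.8, -1.1, 0.4]
opening: 0.402
```

```bash
python3 - <<'E'
from h import *
s=ctrl.get_state(); print(s['eef_pos'].round(4),s['opening'],s['contact_force'].round(2),s['dq'].round(3),Ro.from_quat(s['tcp_rot']).as_matrix().round(4).tolist(),s['qpos'].round(3))
save('wrist20','wrist');save('side20','side')
cv2.imwrite(f'pics/side20z.png',cv2.resize(load('side20')['p'][80:220,150:300,::-1],None,fx=5,fy=4.2,interpolation=cv2.INTER_CUBIC))
E
```

```text
[0.5364 0.1141 0.1493] 0.40180347048046133 [ 0.83 -1.07  0.39] [-0.005 -0.022 -0.033  0.001 -0.002 -0.001] [[-0.0358, -0.0017, -0.9994], [0.9994, -0.0001, -0.0358], [-0.0, -1.0, 0.0017]] [ 0.025  0.093  1.958 -0.     1.092 -1.582]
```

View pics/wrist20.png

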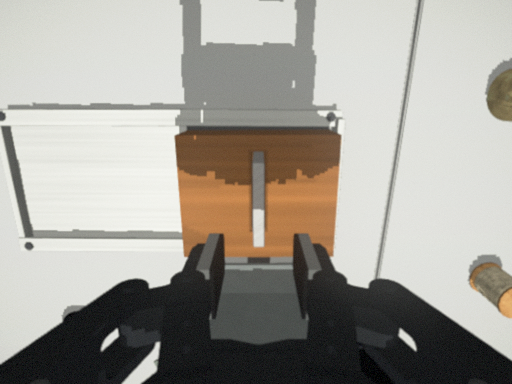

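View pics/side20z.png

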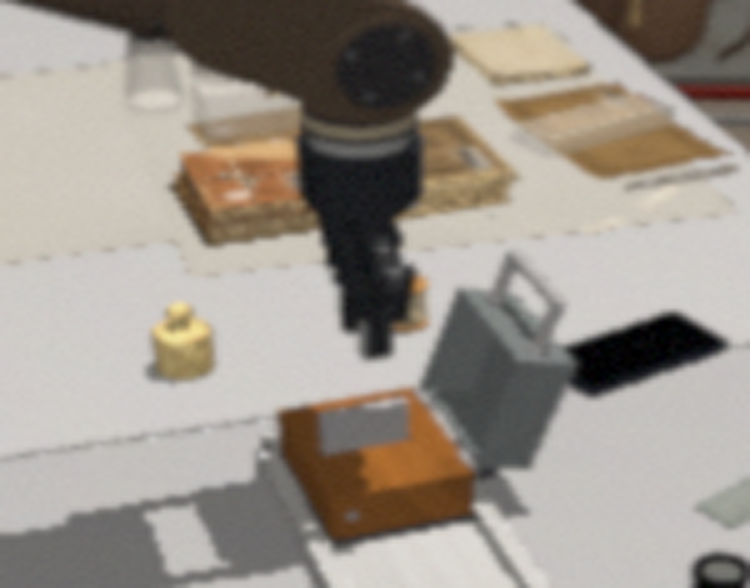

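Emit:
step_arm(
  rows=[
    [[0, 0, 0], [0, 15, 0], 0.6],
    [[0, 0, 0], [0, 30, 0], 0.6],
    [[0, 0, 0], [0, 45, 0], 0.6],
    [[0, 0, 0], [0, 60, 0], 0.6],
    [[0, 0, 0], [0, 72, 0], 0.6],
    [[0, 0, 0], [0, 81, 0], 0.6],
    [[0, 0, 0], [0, 81, 0], 0.6],
    [[0, 0, 0], [0, 81, 0], 0.6],
  ],
)

```text
time: 21.6
eef_pos: [0.5371, 0.1136, 0.0692]
tcp_rot: [0.491, 0.509, -0.509, -0.491]
contact_force: [-0.3, 0.3, 0.6]
opening: 0.399
```

```bash
python3 - <<'E'
from h import *
s=ctrl.get_state(); print(s['eef_pos'].round(4),s['opening'],s['contact_force'].round(2),s['wrist_torque'].round(3))
save('wrist21','wrist');save('side21','side')
cv2.imwrite(f'pics/side21z.png',cv2.resize(load('side21')['p'][80:220,150:300,::-1],None,fx=5,fy=4.2,interpolation=cv2.INTER_CUBIC))
E
```

```text
[0.5371 0.1136 0.0692] 0.3985767280887196 [-0.31  0.32  0.6 ] [-0.023 -0.018 -0.   ]
```

View pics/wrist21.png

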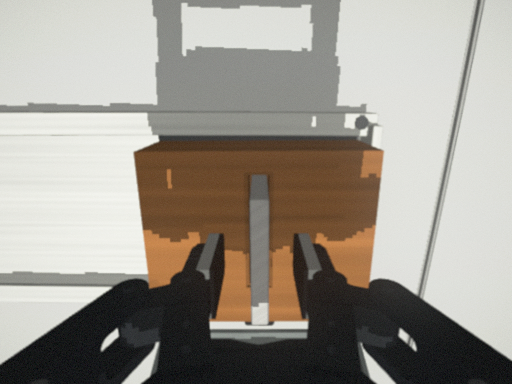

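View pics/side21z.png

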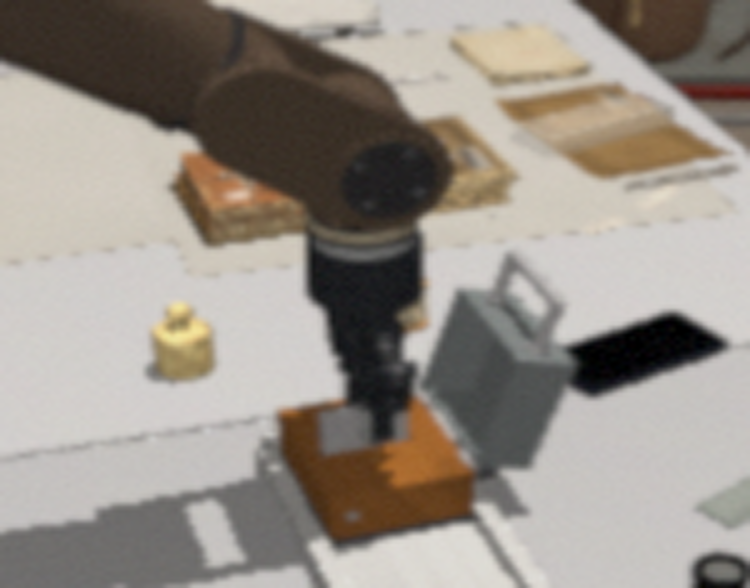

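Emit:
step_arm(
  rows=[
    [[0, 0, 0], [0, 0, 0], 0.8],
    [[0, 0, 0], [0, 0, 0], 1],
    [[0, 0, 0], [0, 0, 0], 1],
    [[0, 0, 0], [0, 0, 0], 1],
    [[0, 0, 0], [0, 0, 0], 1],
    [[0, 0, 0], [0, 0, 0], 1],
  ],
  newtons=60,
)

```text
time: 22.2
eef_pos: [0.5378, 0.1137, 0.07]
tcp_rot: [0.492, 0.509, -0.508, -0.491]
contact_force: [0.3, 0.1, 4.3]
opening: 0.074
```

Emit:
step_arm(
  rows=[
    [[0, 0, 0], [0, -3, 0], 1],
    [[0, 0, 0], [0, -7, 0], 1],
    [[0, 0, 0], [0, -12, 0], 1],
    [[0, 0, 0], [0, -17, 0], 1],
  ],
)

```text
time: 22.53
eef_pos: [0.5362, 0.1135, 0.0857]
tcp_rot: [-0.491, -0.508, 0.509, 0.492]
contact_force: [0.3, -0.5, -1.3]
opening: 0.078
```

```bash
python3 - <<'E'
from h import *
s=ctrl.get_state(); print(s['eef_pos'].round(4),s['opening'],s['contact_force'].round(2),s['wrist_torque'].round(3),Ro.from_quat(s['tcp_rot']).as_matrix().round(4).tolist())
save('wrist22','wrist');save('side22','side')
cv2.imwrite(f'pics/side22z.png',cv2.resize(load('side22')['p'][80:220,150:300,::-1],None,fx=5,fy=4.2,interpolation=cv2.INTER_CUBIC))
E
```

```text
[0.5362 0.1135 0.0857] 0.07783503044301505 [ 0.35 -0.51 -1.26] [ 0.055 -0.009  0.037] [[-0.0349, -0.0018, -0.9994], [0.9994, -0.0001, -0.0349], [-0.0001, -1.0, 0.0018]]
```

View pics/side22z.png

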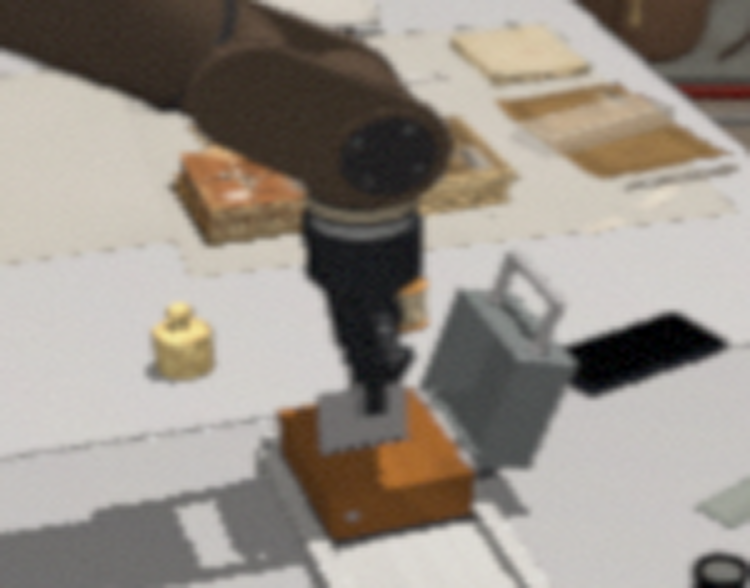

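View pics/wrist22.png

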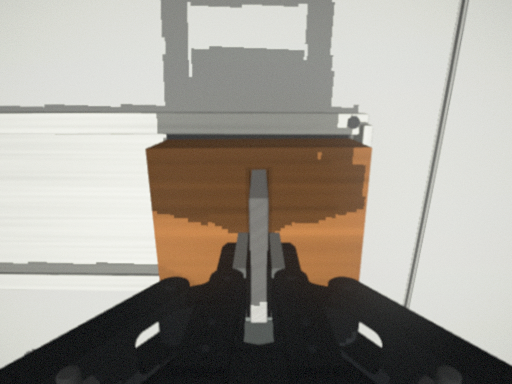

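Emit:
step_arm(
  rows=[
    [[0, 0, 0], [0, -8, 0], 1],
    [[0, 0, 0], [0, -18, 0], 1],
    [[0, 0, 0], [0, -30, 0], 1],
    [[0, 0, 0], [0, -45, 0], 1],
    [[0, 0, 0], [0, -60, 0], 1],
    [[0, 0, 0], [0, -75, 0], 1],
    [[0, 0, 0], [0, -90, 0], 1],
    [[0, 0, 0], [0, -100, 0], 1],
    [[0, 0, 0], [0, -105, 0], 1],
  ],
)

```text
time: 23.38
eef_pos: [0.5379, 0.1137, 0.1939]
tcp_rot: [0.492, 0.51, -0.508, -0.49]
contact_force: [-0.3, 0.4, -1.3]
opening: 0.081
```

Emit:
step_arm(
  rows=[
    [[0, 0, 0], [-10, 0, 1], 1],
    [[0, 0, 0], [-25, 0, 3], 1],
    [[0, 0, 0], [-45, 0, 6], 1],
    [[0, 0, 0], [-70, 0, 10], 1],
    [[0, 0, 0], [-98, 0, 15], 1],
    [[0, 0, 0], [-126, 0, 20], 1],
    [[0, 0, 0], [-154, 0, 24], 1],
    [[0, 0, 0], [-182, 0, 29], 1],
    [[0, 0, 0], [-210, 0, 33], 1],
    [[0, 0, 0], [-235, 0, 37], 1],
  ],
)

```text
time: 24.22
eef_pos: [0.5068, -0.1245, 0.1899]
tcp_rot: [-0.491, -0.508, 0.509, 0.492]
contact_force: [0.7, 0.1, -1.1]
opening: 0.075
```

Emit:
step_arm(
  rows=[
    [[0, 0, 0], [-25, 0, 4], 1],
    [[0, 0, 0], [-53, 0, 8], 1],
    [[0, 0, 0], [-81, 0, 13], 1],
    [[0, 0, 0], [-109, 0, 17], 1],
    [[0, 0, 0], [-137, 0, 22], 1],
    [[0, 0, 0], [-165, 0, 26], 1],
    [[0, 0, 0], [-190, 0, 30], 1],
    [[0, 0, 0], [-212, 0, 34], 1],
    [[0, 0, 0], [-228, 0, 36], 1],
    [[0, 0, 0], [-236, 0, 37.5], 1],
  ],
)

```text
time: 25.05
eef_pos: [0.4778, -0.3616, 0.19]
tcp_rot: [-0.491, -0.508, 0.508, 0.492]
contact_force: [1.0, 0.2, -1.7]
opening: 0.081
```

```bash
python3 - <<'E'
from h import *
s=ctrl.get_state(); print(s['time'],s['eef_pos'].round(4),s['opening'],s['contact_force'].round(2),s['wrist_torque'].round(3),s['dq'].round(3),Ro.from_quat(s['tcp_rot']).as_matrix().round(4).tolist())
for k in ['wrist','side','scene']: save(k+'23',k)
E
```

```text
25.05 [ 0.4778 -0.3616  0.19  ] 0.08145187035870383 [ 0.98  0.23 -1.73] [ 0.012  0.029 -0.016] [-0.099  0.081 -0.095  0.02   0.028 -0.116] [[-0.0328, -0.0013, -0.9995], [0.9995, 0.0008, -0.0328], [0.0009, -1.0, 0.0013]]
```

View pics/wrist23.png

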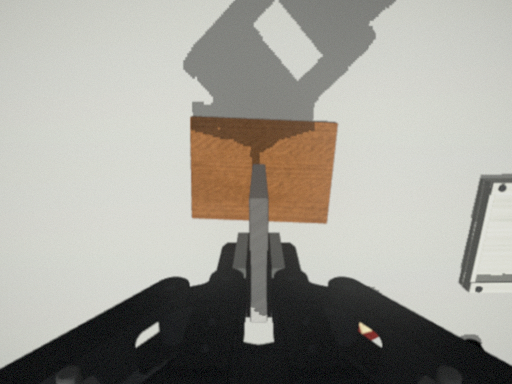

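View pics/side23.png

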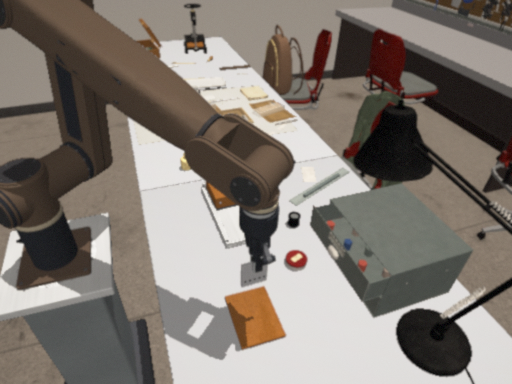

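Emit:
step_arm(
  rows=[
    [[0, 0, 0], [0, 10, 0], 1],
    [[0, 0, 0], [0, 20, 0], 1],
    [[0, 0, 0], [0, 30, 0], 1],
    [[0, 0, 0], [0, 40, 0], 1],
    [[0, 0, 0], [0, 48, 0], 1],
    [[0, 0, 0], [0, 48, 0], 1],
    [[0, 0, 0], [0, 48, 0], 1],
    [[0, 0, 0], [0, 48, 0], 1],
    [[0, 0, 0], [0, 48, 0], 1],
  ],
)

```text
time: 25.95
eef_pos: [0.4793, -0.3601, 0.1438]
tcp_rot: [-0.492, -0.509, 0.509, 0.491]
contact_force: [-0.3, 0.2, -1.8]
opening: 0.08
```

```bash
python3 - <<'E'
from h import *
s=ctrl.get_state(); print(s['time'],s['eef_pos'].round(4),s['opening'],s['contact_force'].round(2),s['dq'].round(3),Ro.from_quat(s['tcp_rot']).as_matrix().round(4).tolist())
for k in ['wrist','side','scene']: save(k+'24',k)
for n in ['wrist24']:
    c=load(n); hsv=cv2.cvtColor(c['p'],cv2.COLOR_RGB2HSV); P=cloud(c)
    m=((hsv[...,0]<20)&(hsv[...,1]>110)&(P[...,2]<.03)&(P[...,0]<.6)).astype(np.uint8)
    m=cv2.morphologyEx(m,cv2.MORPH_CLOSE,np.ones((5,5)))
    cn=max(cv2.findContours(m,cv2.RETR_EXTERNAL,cv2.CHAIN_APPROX_NONE)[0],key=cv2.contourArea)
    q=onplane(c,cn.reshape(-1,2),.010); r=cv2.minAreaRect((q[:,:2]*1000).astype(np.float32)); print(n,r,cv2.boundingRect(cn)); print(q.min(0),q.max(0))
for n in ('side','scene'):
    cv2.imwrite(f'pics/{n}24z.png',cv2.resize(load(n+'24')['p'][140:375,180:330,::-1],None,fx=4,fy=2.5*1,interpolation=cv2.INTER_CUBIC)if 0 else cv2.resize(load(n+'24')['p'][150:370,170:350,::-1],None,fx=2.7,fy=2.7,interpolation=cv2.INTER_CUBIC))
E
```

```text
25.95 [ 0.4793 -0.3601  0.1438] 0.08014999430990381 [-0.33  0.24 -1.78] [-0.001 -0.003 -0.002  0.002  0.001  0.   ] [[-0.0349, 0.001, -0.9994], [0.9994, -0.0011, -0.0349], [-0.0011, -1.0, -0.001]]
wrist24 ((479.8603515625, -358.0523376464844), (147.78256225585938, 108.19694519042969), 89.56709289550781) (178, 117, 171, 122)
[ 0.42532713 -0.43217583  0.01      ] [ 0.53429522 -0.28383908  0.01      ]
```

View pics/wrist24.png

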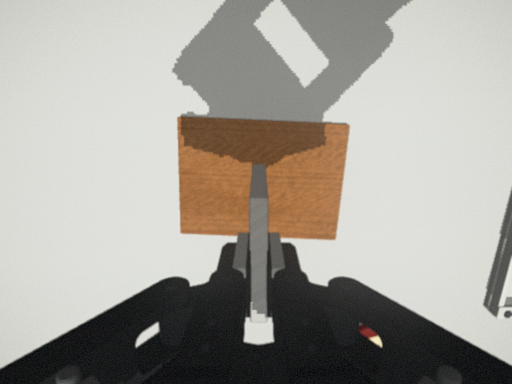

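View pics/scene24z.png

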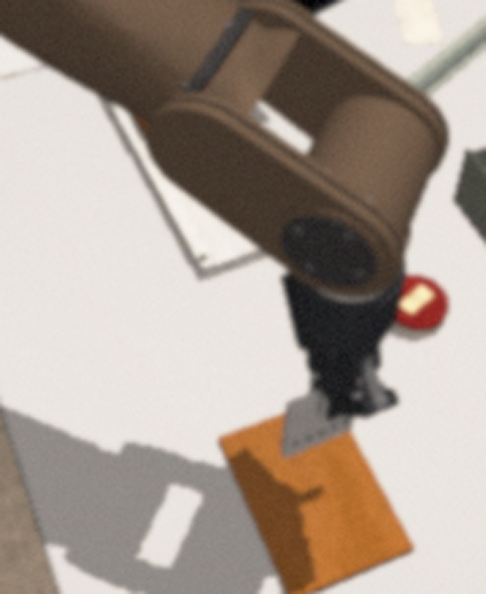

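View pics/side24z.png

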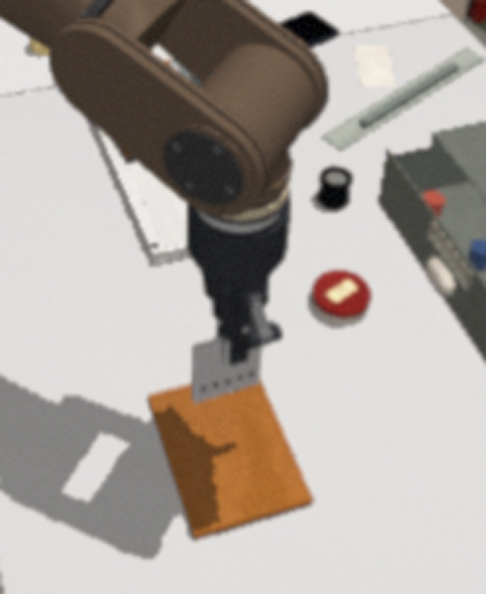

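```bash
python3 - <<'E'
from h import *
f=lambda a,b:(170+a/2.7-.3,150+b/2.7-.3)
for n,pts in [('side24',[f(192,402),f(258,386),f(192,345)]),('scene24',[f(283,456),f(348,432),f(293,400)])]:
    c=load(n); o,d=ray(c,pts); s=(-.364-o[1])/d[:,1]; print(n,(o+d*s[:,None]).round(4).tolist())
cv2.imwrite('pics/s24p.png',cv2.resize(load('side24')['p'][265:305,230:280,::-1],None,fx=12,fy=12,interpolation=cv2.INTER_CUBIC))
E
```

```text
side24 [[0.4438, -0.364, 0.0988], [0.5036, -0.364, 0.0957], [0.4434, -0.364, 0.1748]]
scene24 [[0.4446, -0.364, 0.099], [0.5012, -0.364, 0.0964], [0.4479, -0.364, 0.1771]]
```

View pics/s24p.png

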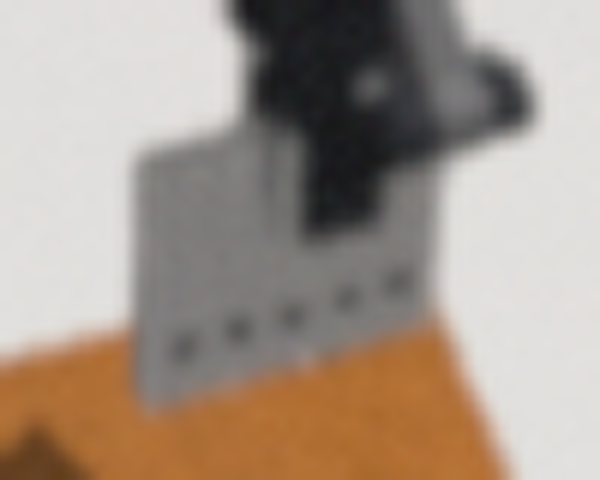

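```bash
python3 - <<'E'
from h import *
c=load('side24'); a=np.radians(2.0)
n=np.array([-np.sin(a),np.cos(a),0]); p0=np.array([.477,-.360,.1])-.004*n
f=lambda u,v:(230+u/12-.46,265+v/12-.46)
pts={'BL':f(145,410),'BR':f(432,322),'TL':f(138,155),'h1':f(183,350),'h2':f(238,332),'h3':f(291,318),'h4':f(347,299),'h5':f(398,283)}
o,d=ray(c,list(pts.values())); s=((p0-o)@n)/(d@n); Q=o+d*s[:,None]
for k,q in zip(pts,Q): print(k,q.round(4))
H=Q[3:]; u=(H-p0)@np.array([np.cos(a),np.sin(a),0]); print('hole slope deg',np.degrees(np.arctan(np.polyfit(u,H[:,2],1)[0])))
P=cloud(c); m=(uu>243)&(uu<263)&(vv>284)&(vv<296)&(P[...,2]>.085)
q=P[m]; A=np.c_[q[:,0],q[:,2],np.ones(len(q))]; k=np.linalg.lstsq(A,q[:,1],rcond=None)[0]; print('plane y=ax+bz+c',k.round(3),len(q),q.mean(0))
# same with actual: project ideal upright bottom edge
for z in (.0975,): 
    for t in (-.03,.03): print(proj(c,p0+np.array([np.cos(a)*t,np.sin(a)*t,z-.1])))
E
```

```text
BL [ 0.4454 -0.3651  0.0991]
BR [ 0.5045 -0.363   0.099 ]
TL [ 0.4435 -0.3652  0.1762]
h1 [ 0.4529 -0.3648  0.1144]
h2 [ 0.464  -0.3645  0.1148]
h3 [ 0.4747 -0.3641  0.1141]
h4 [ 0.4862 -0.3637  0.1147]
h5 [ 0.4967 -0.3633  0.1148]
hole slope deg 0.41354307251828465
plane y=ax+bz+c [ 0.027 -0.029 -0.374] 200 [ 0.471837   -0.36455945  0.12046455]
[[242.3417141  298.91200874]]
[[266.52851249 291.44024612]]
```

Emit:
step_arm(
  rows=[
    [[0, 0, 0], [0.5, 0, -1], 1],
    [[0, 0, 0], [1, 0, -2], 1],
    [[0, 0, 0], [1.5, 0, -3], 1],
    [[0, 0, 0], [1.5, 0, -3], 1],
    [[0, 0, 0], [1.5, 0, -3], 1],
    [[0, 0, 0], [1.5, 0, -3], 1],
    [[0, 0, 0], [1.5, 0, -3], 1],
    [[0, 0, 0], [1.5, 0, -3], 1],
  ],
)

```text
time: 26.77
eef_pos: [0.4818, -0.3581, 0.143]
tcp_rot: [-0.491, -0.509, 0.509, 0.491]
contact_force: [0.0, 0.5, -1.6]
opening: 0.077
```

```bash
python3 - <<'E'
from h import *
s=ctrl.get_state(); print(s['time'],s['eef_pos'].round(4),s['opening'],s['contact_force'].round(2),s['dq'].round(3))
c=load('wrist22'); cv2.imwrite('pics/w22z.png',cv2.resize(c['p'][95:280,330:400,::-1],None,fx=4,fy=3,interpolation=cv2.INTER_CUBIC))
for k in ['side','scene']:
    save(k+'25',k)
# stationary objects compare
for n in ('scene','side'):
    a=load(n+'0')['p'].astype(int); b=load(n+'25')['p'].astype(int); dif=(abs(a-b).sum(2)>60).astype(np.uint8)*255
    cv2.imwrite(f'pics/{n}dif.png',dif)
E
```

```text
26.7667 [ 0.4818 -0.3581  0.143 ] 0.0774697357539779 [ 0.01  0.48 -1.58] [-0.002  0.001 -0.001  0.001 -0.     0.002]
```

View pics/w22z.png

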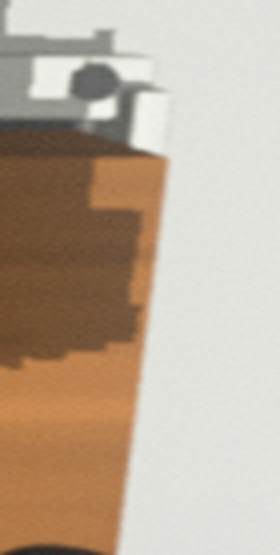

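View pics/scene25.png

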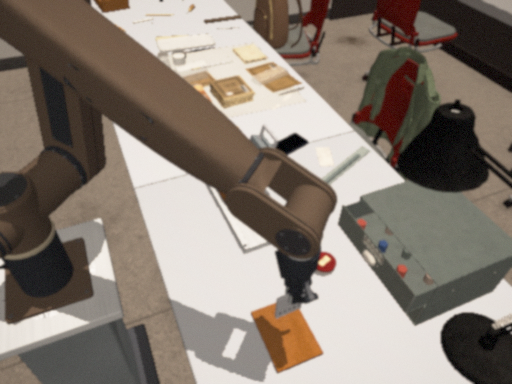

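View pics/side25.png

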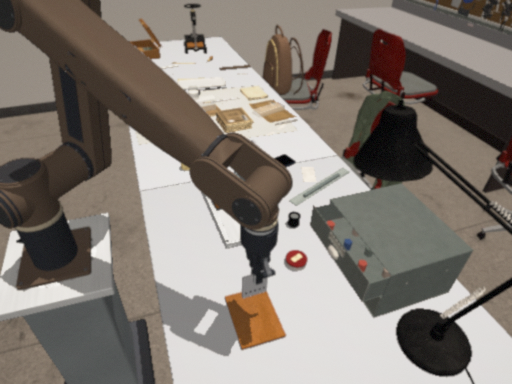

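```bash
python3 -c "
from h import *
print(ctrl.sign_off())"
```

```text
the job is handed in; nothing more can be done
None
```

I did the whole job in the order asked and handed it in at about 26.8 s of the 72 s, still holding the plate. One thing is not directly confirmed: the carrier's position after the plate came out.

- **Carrier:** I pushed it along the rail with the cover shut, until it reached the end stop (the force rose to 19 N there). A camera check then showed it touching the stop, about 2.5 mm past the station. After opening the cover, I nudged it back about 2.5 mm. The last measured gap to the stop was 2.7 mm, against 2.5 mm expected. There was no clear click in the force readings, only a drop from about 12 N to 8 N on the way in. So being in the detent rests on that measured gap.
- **Cover:** I swung it to about 1.88 rad by its handle and let go, and it stayed there. In the last scene picture its handle still stands up.
- **Plate:** I gripped it across its thickness at 60 N and drew it straight up. The last tilt measurement showed it upright within about 1°. It was then shifted 3 mm to centre it, so it hangs within a few mm of the board's middle. Its lower edge is about 88 mm above the board, and the joints were at rest.

**Checks that disagreed or were not made:**
- The board measured about 108 by 148 mm in all three cameras, against 132 by 165 mm given. I used its measured centre, on which the cameras agreed to about 3 mm.
- At the end the arm blocked the view of the carrier, so I could not re-measure it after the plate was drawn. Forces during the lift stayed small.
- I did not re-measure the other things on the table. Nothing but the carrier, cover and plate was touched. The tin and loupe look unmoved in the last pictures, and the weight and spool were partly hidden.

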